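# Make the specimen bench safe, load it and charge it

## Task

The high-voltage bench has been left live and the next specimens are laid out on the mat. Make it safe (isolator fully off, then tilt the spring lever to its earth-sign side, hold it there for two seconds and let it spring back), then lay every specimen disc centred on an electrode of its own and set one of the knobbed brass top electrodes upright in the middle of each disc. Then turn the isolator fully on, tilt the lever to its bolt-sign side, hold it for two seconds and let it spring back; never tilt the lever to the earth side while the isolator is on, and knock nothing over.

Things in the scene. Friction and masses are not known exactly. Their poses are not given: they have to be found in the camera images.
- isolator_box: fixed grey box 112 x 112 x 62 mm with a black rotary handle in the middle of its top; origin at the centre of its underside, z up; its +x side carries two black cable glands (away from the robot at yaw 0); on the top a raised ring at its +y side marks off, a raised stroke at its +x side marks on
- isolator_grip (a point): point on the rotary axis at the middle of the handle's grip bar, 90 mm above the worktop; the bar is 64 mm long, 15 mm thick, and stands free from z = 69 mm (top of its 42 mm hub) to z = 101 mm; the point's +x axis runs along the bar to the end with the white line, which points to the ring when off and to the stroke when on
- isolator (a joint): turn of the handle, 0 = on (bar along the box's x axis) to 1.571 = off (bar along the box's y axis), growing anticlockwise seen from above; snap action: an over-centre spring holds it at either stop, resists with up to 0.3 N m, and past the middle (0.79) carries the handle on to the other stop by itself when let go
- lever_box: fixed aluminium box 100 x 124 x 51 mm with an upright black-knobbed lever in the middle of its top; origin at the centre of its underside, z up; earth sign (a stem and three shrinking bars) on the +y half of its top, zigzag bolt sign on the -y half
- lever_knob (a point): centre of the lever's knob (25 mm diameter at its widest, its top 11 mm above this point, round steel stem 9 mm thick below it), 66 mm above the pivot, which lies 40 mm above the worktop at the centre of lever_box; upright the knob centre is 106 mm above the worktop
- jog_lever (a joint): tilt of the lever, 0 = upright; positive = tilted to the box's +y side (earth sign), negative = to its -y side (bolt sign), stops at +-0.42 rad; a spring of 0.65 N m/rad (about 4 N at the knob at full tilt) brings it back upright when let go
- electrode_base: fixed grey insulating slab 145 x 300 x 22 mm with three round steel electrodes set flush in its top, in a row along its y axis; origin at the centre of its underside; a thin metal strip (1 mm) joins them along its +x edge
- electrode_1 (a point): centre of the top face of the electrode at the slab's +y end; flat steel disc 70 mm diameter, flush with the flat top of the slab, 22 mm above the worktop; the electrodes are 95 mm apart
- electrode_2 (a point): the same for the middle electrode
- electrode_3 (a point): the same for the electrode at the slab's -y end
- specimen_mat: fixed flat dark rubber mat 90 x 325 x 2 mm on which the specimen discs lie in a row along its y axis; origin at the centre of its underside
- disc_epoxy: loose round green specimen disc, 64 mm diameter, 9 mm thick; origin at the centre of its underside. Two or three of the four specimen discs are present
- disc_bakelite: loose round red-brown specimen disc, 60 mm diameter, 8 mm thick; origin at the centre of its underside
- disc_grey: loose round grey specimen disc, 55 mm diameter, 10 mm thick; origin at the centre of its underside
- disc_ptfe: loose round white specimen disc, 52 mm diameter, 6 mm thick; origin at the centre of its underside
- electrode_tray: fixed shallow steel tray 114 x 238 x 16 mm, floor 2 mm thick, walls 2 mm, in which the three brass top electrodes stand; origin at the centre of its underside, long side along its y axis
- top_1: loose brass top electrode, 0.16 kg: a puck 44 mm diameter and 18 mm high with a black knob on a thin stem (knob 16 mm diameter, from 24 to 40 mm above the underside), standing knob up; origin at the centre of its underside; the three are alike, any of them serves for any disc, spare ones stay
- top_2: the same, second top electrode
- top_3: the same, third top electrode
- wash_bottle: bystander: loose white wash bottle with a red spout, 189 mm high, at the back left; origin at the centre of its underside; must not be knocked over
- hygrometer: bystander: small loose white display box 31 x 72 x 62 mm at the back in the middle; origin at the centre of its underside; must not be knocked over
Not all that is in view belongs to the job. Leave any grey or purple look-alike of the top_3 alone.

How it is judged:
By the outcome, as a careful person would: the job done as asked, in the order asked, and still so for the second after the job is handed in, with the robot touching nothing.
Of disc_epoxy, disc_bakelite, disc_grey, disc_ptfe only 2 to 3 are there at a start; the rules pass over those that are not, and their reading is None.
At some moment in a run one of disc_epoxy, disc_bakelite, disc_grey, disc_ptfe, top_1, top_2, top_3 may be knocked a few centimetres aside while the robot is not near it.
It also fails if it takes over 210 s, if anything falls off the work surface, if the arm or the gripper's body presses on something with over 40 N, if the wrist force passes 120 N, or if a joint passes its speed limit or range.

## Robot

A 7-joint arm with a two-finger parallel gripper is mounted at the origin on a cart in front of the work surface, level with it; the furniture and walls round the work are solid. World frame = base frame: x ahead of the robot, y to its left, z up, the work surface at z = 0. Lengths are in m, angles in rad, forces in N, time in s.
With the tool pointing down it reaches from about 0.4 to 0.85 m from the base axis. Payload 10.4 kg.
Tool frame: the origin (TCP) lies between the finger pads; the fingertips stand ahead of it and the grasp point (between the pads) lies 3 mm ahead of it (r.tips_ahead is the z of the fingertips in the tool frame, in m); z points along the fingers, y is the line along which they close (so a half turn about z gives the same grasp; the last joint's range is limited). The gripper opens to 87 mm and grips with 3 to 60 N. Pads are 19 mm wide; open, the fingers measure 117 mm over their backs; the gripper's body (75 mm by 190 mm) begins 51 mm behind the grasp point.
Start: joints at [-1.349, 0.332, -0.065, 1.46, 0.022, 1.35, -0.088], TCP at [0.151, 0.606, 0.245] pointing down, gripper open.
Joint ranges: [-2.6, 2.6], [-0.5, 2.12], [-1.47, 1.34], [0.16, 2.42], [-1.27, 4.41], [0.06, 2.06], [-2.6, 2.6]. Speed limits (rad/s): [2.22, 2.22, 2.79, 2.79, 3.14, 3.14, 3.14].

## Interface

Orientations are given as a unit quaternion [x, y, z, w].
In Python, from bench import telemetry, camera, get_calibration, r gives the robot as it stands.
- The arm moves only by the tool drive_tool, never from a script. Its argument "series" is one flat list of numbers, 7 for each row, row after row: the turn, a rotation vector about the tool's x, y, z in units of 5 degrees (1.0 is 5 degrees), then the shift along the tool's x, y, z in units of 40 mm (1.0 is 40 mm), then the opening, from -1 (shut) to 1 (fully open). A call has 1 to 10 rows; each row is the pose to reach, as a shift and turn from the pose commanded when the call began, along the tool's axes at that moment; what a row does not reach only later rows make up. A row lasts 1/12 s, in which the tool goes at most 41.7 mm and 7.16 degrees, less where a joint would pass 70% of its speed; a pose out of reach is approached as far as the arm can. A call with a gripper value outside its range is refused whole. The fingers move at their own pace and stop on an object; "grip_force" is the grip in N (left out, the last holds). Time passes only in rows, so rows that repeat a pose let the fingers close. It gives the time, the measured TCP pose, the force, the opening and the grip force at its end, in the units of the state.
- telemetry.read_state(): the state, without advancing time (a new reading comes with each control period).
- camera(name): name is "side" or "top" or "wrist"; returns the picture (420x560x3 uint8, red, green, blue); there is no depth.
- get_calibration(name): a dict with "fovy" (degrees; the focal length in pixels is half the picture's height over the tangent of half this angle, whatever the lens; pixels are square), "cx", "cy" (the principal point, pixels), "xyz" and "rotation" of the camera in the world. Camera axes: x right, y up, looking along -z (the intrinsics and any distortion apply to the point x, -y, -z); pixel columns grow to the right and rows downward; lengths in m; the calibration is good to about 2 mm. A picture is of the moment at which its call begins: read the wrist's pose just before it. get_calibration takes no time and is no camera call; for the wrist camera it gives the pose at the moment of the call.
- r.close_job(): hands the job in; it is judged then, once.
The state is a dict: "time": time; "joint_positions": joint angles; "joint_vel": joint speeds; "joint_torque": joint torques, N m; "ee_pos": TCP position; "eef_rot": TCP orientation; "ft_force": force on the tool from outside, world axes, zero at the start; "torque": the same for the moment, N m; "width": finger opening in m; "grip_force": force on a finger pad.
Only numpy, scipy, OpenCV 4.12 (cv2) and the standard library are available. Lean on these libraries where they do the work, as an engineer would, in place of code of your own. Each camera call takes 0.05 s, during which the arm holds its last target. There are 200 camera calls.

## Working session

There is one attempt and no reset: what is moved stays moved. The work goes in short steps, Python scripts to look and compute and a tool call to move; the robot and the scene stay as the last step left them, time stands still between calls to the robot, and variables do not carry over. Pictures are saved under pics/ and viewed, at most 14 in all, crops included, and the job is handed in when it is done.

Besides the shell and the picture viewer there is one more tool, called after "Call:" as a command line: name --argument value ..., lists and objects as JSON in quotes. drive_tool: Moves the arm, as the interface text tells. Its arguments: {"type":"object","properties":{"series":{"type":"array"},"grip_force":{"type":"number"}},"required":["series"]}

```bash
ls; mkdir -p pics
python3 - <<'E'
from bench import telemetry,camera,get_calibration,r
import cv2
for n in("top","side"):
    c=get_calibration(n);print(n,c)
    cv2.imwrite(f"pics/{n}0.png",cv2.cvtColor(camera(n),cv2.COLOR_RGB2BGR))
print(get_calibration("wrist"));print(telemetry.read_state(),r.tips_ahead)
E
```

```text
pics
top {'fovy': 55.47885203211384, 'cx': 281.3789446000891, 'cy': 218.19308558469712, 'xyz': array([0.49786186, 0.03356121, 1.17100978]), 'rotation': array([ 0.01132582, -0.02556712, -0.69851388,  0.71504994])}
side {'fovy': 48.19128151405758, 'cx': 279.63529725023295, 'cy': 209.9678572673226, 'xyz': array([ 0.63002513, -0.94791675,  0.86078372]), 'rotation': array([0.4345747 , 0.00903683, 0.03691634, 0.89983351])}
{'fovy': 63.62897829456727, 'cx': 281.8085866654994, 'cy': 200.56114567696173, 'xyz': array([0.08634767, 0.62274648, 0.38316789]), 'rotation': array([-0.0981411 , -0.07523596,  0.61117702,  0.78177396])}
{'time': 0.1, 'joint_positions': array([-1.34863624,  0.33282442, -0.06465243,  1.46083571,  0.02157093,
        1.3499132 , -0.08848039]), 'joint_vel': array([ 0.00127778, -0.00140075,  0.00147389, -0.00100634,  0.00111185,
        0.00171163, -0.00060694]), 'joint_torque': array([ 9.05454381e-04, -6.24539495e+01,  2.41882220e-02, -3.90714169e+01,
       -6.14705100e-02,  3.65491002e-02,  9.22046320e-05]), 'ee_pos': array([0.15139654, 0.60606195, 0.24383385]), 'eef_rot': array([ 1.22081210e-01,  9.92519906e-01, -6.40990996e-04, -5.62665685e-05]), 'ft_force': array([-0.46428774, -1.76119923, -0.04631287]), 'torque': array([-0.03196904, -0.01723263,  0.01844968]), 'grip_force': 0.0, 'width': 0.08708367974041167} 0.022
```

View pics/top0.png

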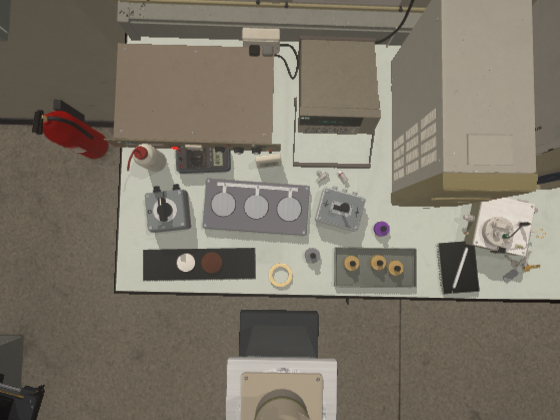

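View pics/side0.png

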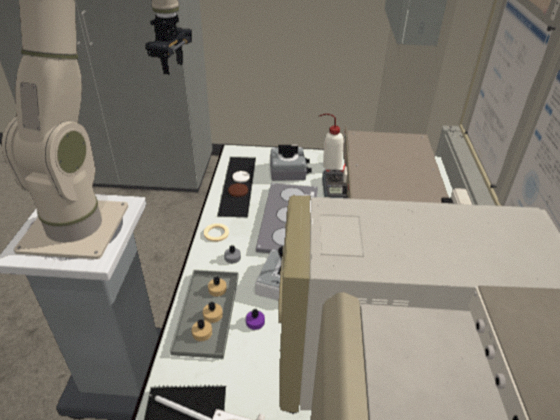

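```bash
cat > h.py <<'E'
import numpy as np,cv2
from scipy.spatial.transform import Rotation as R
from bench import telemetry,camera,get_calibration,r
def ray(c,px):
    f=210/np.tan(np.radians(c["fovy"]/2))
    px=np.atleast_2d(np.asarray(px,float))
    d=np.c_[(px[:,0]-c["cx"])/f,-(px[:,1]-c["cy"])/f,-np.ones(len(px))]
    return R.from_quat(c["rotation"]).apply(d)
def w(c,px,z):
    d=ray(c,px);t=(z-c["xyz"][2])/d[:,2]
    return c["xyz"]+d*t[:,None]
def proj(c,P):
    f=210/np.tan(np.radians(c["fovy"]/2))
    p=R.from_quat(c["rotation"]).inv().apply(np.atleast_2d(P)-c["xyz"])
    return np.c_[c["cx"]-f*p[:,0]/p[:,2],c["cy"]+f*p[:,1]/p[:,2]]
def snap(n,name,crop=None,scale=1):
    c=get_calibration(n);im=camera(n);b=cv2.cvtColor(im,cv2.COLOR_RGB2BGR)
    np.savez(f"pics/{name}.npz",im=b,**c)
    v=b
    if crop: v=b[crop[1]:crop[3],crop[0]:crop[2]]
    cv2.imwrite(f"pics/{name}.png",cv2.resize(v,None,fx=scale,fy=scale,interpolation=cv2.INTER_CUBIC))
    return c,b
def load(name):
    d=np.load(f"pics/{name}.npz");return {k:d[k] if d[k].ndim else float(d[k]) for k in d if k!="im"},d["im"]
def move(P,yaw):
    """tool-down target TCP P, yaw = angle of tool x axis... ; prints shift units & turn units from measured pose"""
    s=telemetry.read_state();q=R.from_quat(s["eef_rot"])
    t=R.from_euler("z",yaw)*R.from_quat([1,0,0,0])
    rv=np.degrees((q.inv()*t).as_rotvec())/5
    sh=q.inv().apply(np.array(P)-s["ee_pos"])/.04
    print("pos",s["ee_pos"].round(4),"yaw",toolyaw(s).round(3),"t",s["time"],"| turn",rv.round(2),"shift",sh.round(2))
def toolyaw(s):
    x=R.from_quat(s["eef_rot"]).apply([1,0,0]);return np.arctan2(x[1],x[0])
E
python3 - <<'E'
from h import *
c=get_calibration("top")
for n,p,z in[("iso",(165,208),.1),("isobox",(167,211),.06),("lever",(342,208),.11),("leverbox",(341,210),.05),("e1",(223,203),.022),("e2",(256,207),.022),("e3",(289,209),.022),("ptfe",(186,262),.008),("bak",(212,262),.01),("t1",(351,263),.04),("t2",(379,262),.04),("t3",(397,267),.04),("purple",(382,228),.02),("grey",(312,256),.02),("cabL",(391,205),.0),("cabL.5",(391,205),.4),("bottle",(145,158),.1),("shelf",(118,145),.3),("shelf",(272,145),.3),("matL",(144,263),0),("matR",(255,263),0)]:
    print(n,w(c,p,z).round(3)[0])
s=telemetry.read_state();q=R.from_quat(s["eef_rot"])
cw=get_calibration("wrist")
print("cam in tool",q.inv().apply(cw["xyz"]-s["ee_pos"]),"look",q.inv().apply(R.from_quat(cw["rotation"]).apply([[0,0,-1],[1,0,0]])))
cs=get_calibration("side")
# cabinet lower/upper edges in side
for z in(0,.2,.4): print(z,w(cs,(300,200),z).round(2),w(c,(391,205),z).round(2),w(c,(270,145),z).round(2))
move((.5,.3,.3),0)
E
```

```text
iso [0.574 0.324 0.1  ]
isobox [0.569 0.329 0.06 ]
lever [ 0.585 -0.149  0.11 ]
leverbox [ 0.584 -0.156  0.05 ]
e1 [0.598 0.18  0.022]
e2 [0.589 0.085 0.022]
e3 [ 0.585 -0.01   0.022]
ptfe [0.426 0.283 0.008]
bak [0.427 0.208 0.01 ]
t1 [ 0.435 -0.189  0.04 ]
t2 [ 0.44  -0.268  0.04 ]
t3 [ 0.426 -0.32   0.04 ]
purple [ 0.537 -0.281  0.02 ]
grey [ 0.451 -0.08   0.02 ]
cabL [ 0.606 -0.313  0.   ]
cabL.5 [ 0.569 -0.194  0.4  ]
bottle [0.707 0.383 0.1  ]
shelf [0.695 0.377 0.3  ]
shelf [0.705 0.041 0.3  ]
matL [0.42  0.406 0.   ]
matR [0.427 0.085 0.   ]
cam in tool [ 0.06714694  0.0002443  -0.13933748] look [[-2.45372154e-01 -8.25214068e-04  9.69428607e-01]
 [ 7.53579608e-04  9.99999173e-01  1.04197548e-03]]
0 [[0.62 0.19 0.  ]] [[ 0.61 -0.31  0.  ]] [[0.78 0.05 0.  ]]
0.2 [[ 0.62 -0.08  0.2 ]] [[ 0.59 -0.25  0.2 ]] [[0.73 0.05 0.2 ]]
0.4 [[ 0.63 -0.34  0.4 ]] [[ 0.57 -0.19  0.4 ]] [[0.68 0.04 0.4 ]]
pos [0.1514 0.6061 0.2438] yaw 2.897 t 0.1 | turn [-0.00e+00  2.00e-02  3.32e+01] shift [-10.31  -5.31  -1.4 ]
```

Run:
```python
from h import *
ct,cs=get_calibration("top"),get_calibration("side")
def tri(a,b):
    d1,d2=ray(ct,a)[0],ray(cs,b)[0];A=np.c_[d1,-d2]
    t=np.linalg.lstsq(A,cs["xyz"]-ct["xyz"],rcond=None)[0]
    p,q=ct["xyz"]+d1*t[0],cs["xyz"]+d2*t[1];return (p+q)/2,np.linalg.norm(p-q)
for a,b in[((490,150),(340,235)),((427,183),(308,198)),((274,145),(442,200))]:print(tri(a,b))
print(proj(ct,[.5,.03,0]))
```

```text
(array([ 0.688627  , -0.3999419 ,  0.38194059]), np.float64(0.002834478432424271))
(array([ 0.62958654, -0.28067139,  0.35876911]), np.float64(0.01837782976984404))
(array([0.85878933, 0.01642384, 0.14422571]), np.float64(0.2315262622676478))
[[274.31709586 238.25331377]]
```

Call:
drive_tool --series '[0,0,1,-1,-0.6,0,1,0,0,2,-2,-1.2,0,1,0,0,2.6,-3,-1.8,0,1,0,0,2.6,-4,-2.4,0,1,0,0,2.6,-5,-3,0,1,0,0,2.6,-6,-3.5,0,1,0,0,2.6,-7,-4,0,1,0,0,2.6,-7,-4,0,1]'

```text
time: 0.77
ee_pos: [0.3869, 0.3801, 0.2445]
eef_rot: [0.235, 0.972, -0.0, 0.0]
ft_force: [0.3, -0.4, -1.3]
width: 0.0871
grip_force: 0.0
```

Run:
```python
from h import *
move((.53,.30,.28),np.pi)
```

```text
pos [0.3869 0.3801 0.2445] yaw 2.667 t 0.7667 | turn [-0.01  0.01 -5.44] shift [-4.1  -0.15 -0.88]
```

Call:
drive_tool --series '[0,0,-1.4,-1,-0.05,-0.4,1,0,0,-2.8,-2,-0.1,-0.9,1,0,0,-4.2,-3,-0.15,-0.9,1,0,0,-5.44,-4.1,-0.15,-0.9,1,0,0,-5.44,-4.1,-0.15,-0.9,1,0,0,-5.44,-4.1,-0.15,-0.9,1]'

```text
time: 1.27
ee_pos: [0.5313, 0.2992, 0.2799]
eef_rot: [0.001, 1.0, -0.001, 0.0]
ft_force: [0.3, -1.1, 0.1]
width: 0.0867
grip_force: 0.0
```

Run:
```python
from h import *
move((.53,.30,.28),np.pi)
snap("wrist","w1")
```

```text
pos [0.5313 0.2992 0.2799] yaw 3.139 t 1.2667 | turn [-0.03  0.01 -0.02] shift [ 0.03  0.02 -0.  ]
```

View pics/w1.png

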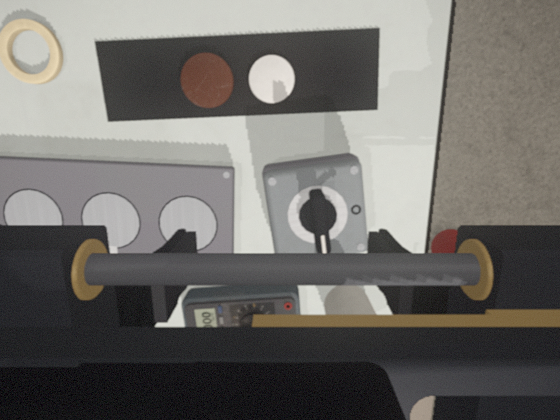

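Run:
```python
from h import *
c,b=load("w1")
def dark(m,lo=60,hi=20000):
    n,l,st,ce=cv2.connectedComponentsWithStats(m.astype(np.uint8))
    for i in range(1,n):
        if lo<st[i,4]<hi: yield i,st[i],ce[i],(l==i)
hsv=cv2.cvtColor(b,cv2.COLOR_BGR2HSV);g=cv2.cvtColor(b,cv2.COLOR_BGR2GRAY)
def fit(seed,z,tol=18):
    m=np.zeros((422,562),np.uint8);cv2.floodFill(cv2.GaussianBlur(b,(3,3),0).copy(),m,seed,255,(tol,)*3,(tol,)*3,4|(255<<8)|cv2.FLOODFILL_MASK_ONLY|cv2.FLOODFILL_FIXED_RANGE)
    m=m[1:-1,1:-1];k=max(cv2.findContours(m,0,2)[0],key=cv2.contourArea)
    h=cv2.convexHull(k)[:,0]; P=w(c,h,z)[:,:2].astype(np.float32)
    (ctr,rad)=cv2.minEnclosingCircle(P); el=cv2.fitEllipse(P)
    print(seed,"enc",np.round(ctr,4),round(rad,4),"ell",np.round(el[0],4),np.round(el[1],4))
fit((207,80),.010);fit((272,80),.008);fit((33,215),.022);fit((110,215),.022);fit((186,212),.022)
fit((319,218),.069,30)
# box corners top z .062, handle ends by hand
print(w(c,[(300,213)],.062))
print(b[205:222,285:355,:].mean(2).astype(int)[::4,::3])
v=cv2.resize(b[140:270,240:380],None,fx=5,fy=4.5,interpolation=cv2.INTER_CUBIC)
cv2.imwrite("pics/w1c.png",v)
```

```text
(207, 80) enc [0.4262 0.2126] 0.03 ell [0.4262 0.2127] [0.0593 0.0594]
(272, 80) enc [0.4244 0.2867] 0.0254 ell [0.4243 0.2867] [0.0501 0.0504]
(33, 215) enc [ 0.5855 -0.0073] 0.0339 ell [ 0.5807 -0.0069] [0.0552 0.0672]
(110, 215) enc [0.5942 0.0871] 0.0378 ell [0.5935 0.0867] [0.0669 0.0755]
(186, 212) enc [0.5945 0.1825] 0.0339 ell [0.5942 0.1825] [0.0664 0.0673]
(319, 218) enc [0.6972 0.314 ] 0.3658 ell [0.6331 0.3083] [0.6027 0.7288]
[[0.56880527 0.31869383 0.062     ]]
[[153 158 211 211 181 177  66  58  57  54  62  62  62  62  60  60 128 202
  209 209 204 160 163 108]
 [154 181 207 207 178 102  54  58  62  56  60  66  61  59  58  63  57 185
  211 211 212 160 102 161]
 [152 197 207 206 192  64  58  64  65  55  61  61  63  64  60  65  61 123
  212 210 210 168 151  88]
 [155 194 210 211 207  64  60  52  58  51  58  65  61  58  56  61  65 134
  212 213 212 159 157 160]
 [155 186 208 207 208 125  59  64  61  53  53  64  62  60  57  63  53 173
  209 211 210 157 158 161]]
```

View pics/w1c.png

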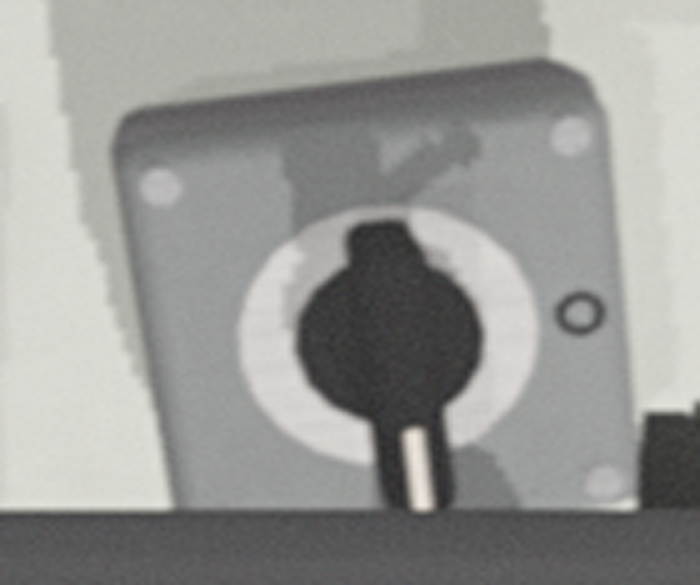

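Run:
```python
from h import *
c,b=load("w1")
f=lambda x,y,z:w(c,(x/5+240,y/4.5+140),z)[0].round(4)
C=f(389,336,.062);a,d,e,o=f(160,187,.063),f(571,136,.063),f(606,483,.063),f(580,314,.062)
print(C,a,d,e,o,"mid",(a+e)/2)
for p,q in((a,d),(e,d),(o,C)):print(np.degrees(np.arctan2(*(p-q)[[1,0]])))
print("hub",f(390,340,.069))
el=w(c,[(186,212)],.022)
```

```text
[0.5707 0.3383 0.062 ] [0.5335 0.2883 0.063 ] [0.5213 0.3756 0.063 ] [0.6087 0.3879 0.063 ] [0.5652 0.38   0.062 ] mid [0.5711 0.3381 0.063 ]
-82.04455133410326
8.010755445582598
97.51362818053863
hub [0.5696 0.3378 0.069 ]
```

Run:
```python
from h import *
print(telemetry.read_state()["joint_positions"].round(2))
move((.571,.338,.15),np.pi+np.radians(8)); move((.571,.338,.095),np.pi+np.radians(8))
```

```text
[-0.78  0.28  0.24  1.46 -0.06  1.41  1.03]
pos [0.5292 0.3014 0.2798] yaw 3.141 t 1.3167 | turn [-0.01 -0.01 -1.61] shift [-1.05  0.92  3.24]
pos [0.5292 0.3014 0.2798] yaw 3.141 t 1.3167 | turn [-0.01 -0.01 -1.61] shift [-1.05  0.92  4.62]
```

Call:
drive_tool --series '[0,0,1.4,-0.1,0.1,0,1,0,0,2.8,-0.2,0.2,0,1,0,0,4.2,-0.4,0.4,0,1,0,0,5.6,-0.6,0.6,0,1,0,0,7,-0.8,0.8,0,1,0,0,8.4,-1.05,0.92,0,1,0,0,9.8,-1.05,0.92,0,1,0,0,11.2,-1.05,0.92,0,1,0,0,12.6,-1.05,0.92,0,1,0,0,14,-1.05,0.92,0,1]'

```text
time: 2.15
ee_pos: [0.5683, 0.3417, 0.2801]
eef_rot: [0.574, 0.819, -0.0, -0.001]
ft_force: [-0.6, -0.8, 0.1]
width: 0.0873
grip_force: 0.0
```

Call:
drive_tool --series '[0,0,1.4,0,0,0,1,0,0,2.8,0,0,0,1,0,0,4.2,0,0,0,1,0,0,5.6,0,0,0,1,0,0,7,0,0,0,1,0,0,8.4,0,0,0,1,0,0,9.8,0,0,0,1,0,0,11.2,0,0,0,1,0,0,12.6,0,0,0,1,0,0,14,0,0,0,1]'

```text
time: 2.98
ee_pos: [0.5682, 0.3417, 0.2802]
eef_rot: [0.94, 0.341, -0.001, -0.001]
ft_force: [-1.1, 0.2, -1.2]
width: 0.0867
grip_force: 0.0
```

Run:
```python
from h import *
print(telemetry.read_state()["joint_positions"].round(2))
move((.571,.338,.13),np.radians(8)); move((.571,.338,.095),np.radians(8))
ct,cs=get_calibration("top"),get_calibration("side")
for z in(0,.1,.15): print(w(ct,(145,158),z),w(cs,(334,150),z))
```

```text
[-1.04  0.45  0.62  1.32 -0.26  1.45 -1.31]
pos [0.5682 0.3417 0.2802] yaw 0.696 t 2.9833 | turn [-0.01  0.01  6.38] shift [-0.    0.12  3.75]
pos [0.5682 0.3417 0.2802] yaw 0.696 t 2.9833 | turn [-0.01  0.01  6.38] shift [-0.    0.12  4.63]
[[0.7268231 0.4155405 0.       ]] [[0.72864445 0.48992784 0.        ]]
[[0.70727063 0.38292085 0.1       ]] [[0.71718753 0.32288883 0.1       ]]
[[0.6974944  0.36661102 0.15      ]] [[0.71145907 0.23936933 0.15      ]]
```

Call:
drive_tool --series '[0,0,1.4,0,0.05,0.5,1,0,0,2.8,0,0.12,1,1,0,0,4.2,0,0.12,1.5,1,0,0,5.6,0,0.12,2,1,0,0,6.4,0,0.12,2.5,1,0,0,6.4,0,0.12,3,1,0,0,6.4,0,0.12,3.5,1,0,0,6.4,0,0.12,4.2,1,0,0,6.4,0,0.12,4.63,1,0,0,6.4,0,0.12,4.63,1]'

```text
time: 3.82
ee_pos: [0.5692, 0.3371, 0.0909]
eef_rot: [0.997, 0.072, -0.003, 0.001]
ft_force: [-0.3, 0.2, -0.6]
width: 0.0871
grip_force: 0.0
```

Run:
```python
from h import *
print(telemetry.read_state()["joint_positions"].round(2))
move((.571,.338,.095),np.radians(8))
snap("wrist","w2")
```

```text
[-1.07  0.61  0.66  1.55 -0.4   1.13 -1.75]
pos [0.5692 0.3371 0.0909] yaw 0.144 t 3.8167 | turn [0.02 0.08 0.05] shift [ 0.05 -0.02 -0.1 ]
```

View pics/w2.png

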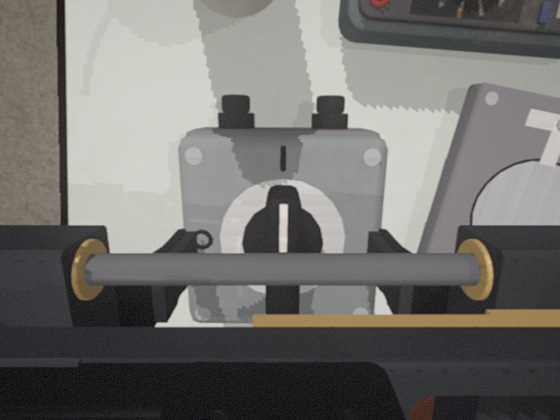

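Call:
drive_tool --series '[0,0,0,0,0,-0.1,0,0,0,0,0,0,-0.1,-1,0,0,0,0,0,-0.1,-1,0,0,0,0,0,-0.1,-1,0,0,0,0,0,-0.1,-1,0,0,0,0,0,-0.1,-1,0,0,0,0,0,-0.1,-1,0,0,0,0,0,-0.1,-1]' --grip_force 60

```text
time: 4.53
ee_pos: [0.5727, 0.3367, 0.0994]
eef_rot: [0.997, 0.071, -0.0, -0.0]
ft_force: [0.1, 0.1, 0.2]
width: 0.0418
grip_force: 0.0
```

Call:
drive_tool --series '[0,0,-1,0,0,0,-1,0,0,-2,0,0,0,-1,0,0,-3,0,0,0,-1,0,0,-4,0,0,0,-1,0,0,-5,0,0,0,-1,0,0,-6,0,0,0,-1,0,0,-7,0,0,0,-1,0,0,-8,0,0,0,-1,0,0,-9,0,0,0,-1,0,0,-10,0,0,0,-1]'

```text
time: 5.37
ee_pos: [0.5719, 0.3373, 0.0994]
eef_rot: [0.873, 0.488, -0.001, -0.001]
ft_force: [-3.8, 0.7, 2.9]
width: 0.0145
grip_force: 60.0
```

Run:
```python
from h import *
s=telemetry.read_state();print(s["torque"],s["ft_force"],s["joint_positions"].round(2),s["width"])
move((.571,.338,.095),np.radians(8+70))
```

```text
[ 0.11653083  1.03039197 -0.01062818] [-3.81716517  0.69704515  2.94617381] [-0.95  0.56  0.48  1.53 -0.28  1.12 -0.96] 0.014495017202758193
pos [0.5719 0.3373 0.0994] yaw 1.02 t 5.3667 | turn [-0.02 -0.   -3.91] shift [ 0.   -0.03  0.11]
```

Call:
drive_tool --series '[0,0,-1,0,0,0,-1,0,0,-2,0,0,0,-1,0,0,-3,0,0,0,-1,0,0,-4,0,0,0,-1,0,0,-4.5,0,0,0,-1,0,0,-4.5,0,0,0,1,0,0,-4.5,0,0,0,1,0,0,-4.5,0,0,0,1,0,0,-4.5,0,0,0,1,0,0,-4.5,0,0,0,1]'

```text
time: 6.2
ee_pos: [0.573, 0.3366, 0.0994]
eef_rot: [0.763, 0.647, 0.0, 0.0]
ft_force: [-0.4, -0.2, 0.5]
width: 0.04
grip_force: 0.0
```

Call:
drive_tool --series '[0,0,0,0,0,0,1,0,0,0,0,0,0,1,0,0,0,0,0,0,1,0,0,0,0,0,0,1,0,0,0,0,0,-1,1,0,0,0,0,0,-2,1,0,0,0,0,0,-3,1,0,0,0,0,0,-4,1,0,0,0,0,0,-4,1]'

```text
time: 6.95
ee_pos: [0.5754, 0.3377, 0.2687]
eef_rot: [0.762, 0.647, 0.006, 0.001]
ft_force: [0.8, 0.5, 1.5]
width: 0.0866
grip_force: 0.0
```

Run:
```python
from h import *
s=telemetry.read_state();print(s["joint_positions"].round(2))
c=get_calibration("top")
move((.5,.1,.26),np.pi)
c,b=snap("top","t1",(110,130,450,300),2.3)
```

```text
[-0.91  0.42  0.44  1.33 -0.18  1.41 -0.64]
pos [0.5754 0.3377 0.2687] yaw 1.408 t 6.95 | turn [ 1.600e-01  1.000e-02 -1.987e+01] shift [-6.17 -0.9   0.16]
```

View pics/t1.png

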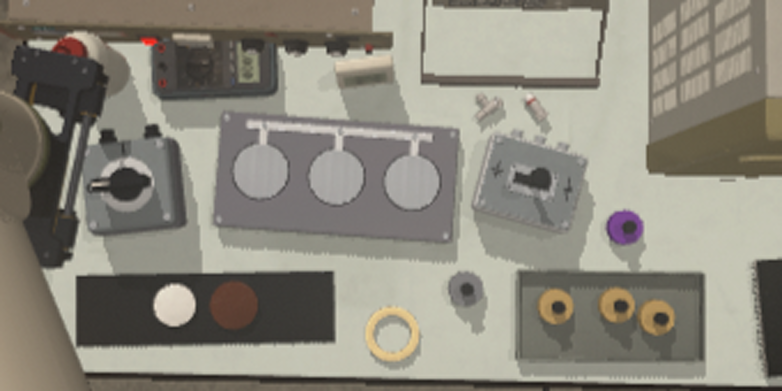

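Run:
```python
from h import *
move((.575,-.10,.26),np.radians(73))
```

```text
pos [0.5746 0.3373 0.2646] yaw 1.408 t 7.0 | turn [ 0.06 -0.07  1.53] shift [-10.79   1.79   0.06]
```

Call:
drive_tool --series '[0,0,0,-1,0.17,0,1,0,0,0,-2,0.33,0,1,0,0,0,-3,0.5,0,1,0,0,0,-4,0.66,0,1,0,0,0.5,-5,0.83,0,1,0,0,1,-6,1,0,1,0,0,1.5,-7,1.16,0,1,0,0,1.5,-8,1.33,0,1,0,0,1.5,-9,1.5,0,1,0,0,1.5,-10,1.7,0,1]'

```text
time: 7.83
ee_pos: [0.5742, -0.0708, 0.2586]
eef_rot: [0.803, 0.596, -0.0, -0.0]
ft_force: [1.1, 0.3, -0.0]
width: 0.0868
grip_force: 0.0
```

Call:
drive_tool --series '[0,0,0,-0.6,0.05,0,1,0,0,0,-0.6,0.05,0,1,0,0,0,-0.6,0.05,0,1]'

```text
time: 8.08
ee_pos: [0.5693, -0.0942, 0.2587]
eef_rot: [0.804, 0.595, -0.0, -0.0]
ft_force: [-0.4, 1.4, 0.5]
width: 0.0868
grip_force: 0.0
```

Run:
```python
from h import *
move((.585,-.15,.15),np.radians(73))
snap("wrist","w3")
```

```text
pos [ 0.5693 -0.0942  0.2587] yaw 1.274 t 8.0833 | turn [-0.01  0.   -0.  ] shift [-1.22  0.79  2.72]
```

View pics/w3.png

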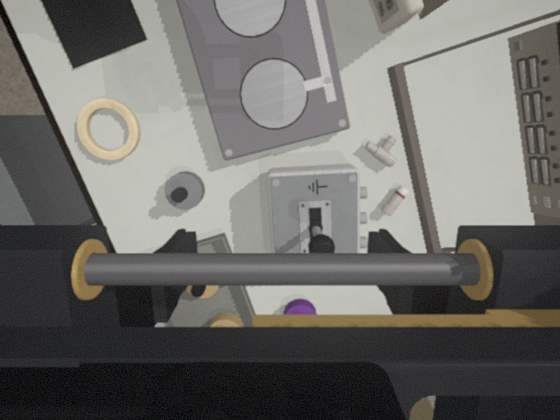

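Run:
```python
from h import *
c,b=load("w3")
v=b[160:256,255:375];v=cv2.resize(v,None,fx=6,fy=6,interpolation=cv2.INTER_CUBIC);cv2.imwrite("pics/w3c.png",v)
print("knob",w(c,(321,245),.11),"slot",w(c,(316,226),.052))
```

```text
knob [[ 0.58883798 -0.15026955  0.11      ]] slot [[ 0.58957531 -0.15185677  0.052     ]]
```

View pics/w3c.png

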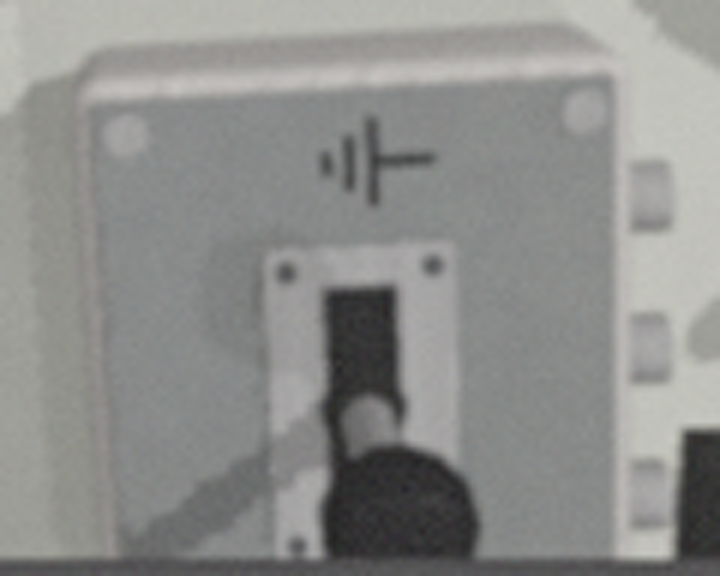

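Run:
```python
from h import *
c,b=load("w3")
k=w(c,(322,246.7),.106)[0]
a,d=w(c,[(276,182.7),(352.7,178.3)],.052);e,f=w(c,[(302.8,205.3),(304.5,250.8)],.053)
g=w(c,[(302.8,205.3),(327,204)],.053)
print(k,a,d,(g[0]+f)/2,np.degrees(np.arctan2(*(d-a)[[1,0]])),np.degrees(np.arctan2(*(e-f)[[1,0]])))
yw=np.radians(75.5)
for z in(.15,.106):move((k[0],k[1],z),yw)
```

```text
[ 0.58928412 -0.15381989  0.106     ] [ 0.56247955 -0.09404068  0.052     ] [ 0.63993555 -0.11283028  0.052     ] [ 0.57616198 -0.15029975  0.053     ] -13.635644979332065 75.96106966742072
pos [ 0.5697 -0.0922  0.2586] yaw 1.277 t 8.1333 | turn [-0.01 -0.   -0.47] shift [-1.33  0.92  2.71]
pos [ 0.5697 -0.0922  0.2586] yaw 1.277 t 8.1333 | turn [-0.01 -0.   -0.47] shift [-1.33  0.92  3.81]
```

Call:
drive_tool --series '[0,0,-0.56,-0.5,0.4,0,0.15,0,0,-0.56,-1,0.92,0,0.15,0,0,-0.56,-1.35,0.92,0.7,0.15,0,0,-0.56,-1.35,0.92,1.4,0.15,0,0,-0.56,-1.35,0.92,2.1,0.15,0,0,-0.56,-1.35,0.92,2.8,0.15,0,0,-0.56,-1.35,0.92,3.4,0.15,0,0,-0.56,-1.35,0.92,3.75,0.15,0,0,-0.56,-1.35,0.92,3.75,0.15]'

```text
time: 8.88
ee_pos: [0.588, -0.152, 0.1053]
eef_rot: [0.787, 0.617, -0.002, -0.002]
ft_force: [-0.6, 1.3, 0.6]
width: 0.0508
grip_force: 0.0
```

Call:
drive_tool --series '[0,0,0,0,0,0,-1,0,0,0,0,0,0,-1,0,0,0,0,0,0,-1,0,0,0,0,0,0,-1,0,0,0,0,0,0,-1,0,0,0,0,0,0,-1]' --grip_force 20

```text
time: 9.38
ee_pos: [0.5888, -0.1548, 0.1101]
eef_rot: [0.788, 0.615, -0.0, -0.001]
ft_force: [-7.2, 1.4, 7.7]
width: 0.0235
grip_force: 20.0
```

Run:
```python
from h import *
move((.5892,-.1538,.109),np.radians(76))
```

```text
pos [ 0.5888 -0.1548  0.1101] yaw 1.326 t 9.3833 | turn [-0.02 -0.01 -0.01] shift [0.03 0.   0.03]
```

Call:
drive_tool --series '[0,0,0,0.17,0,0.01,-1,0,0,0,0.34,0,0.035,-1,0,0,0,0.5,0,0.08,-1,0,0,0,0.6,0,0.11,-1,0,0,0,0.68,0,0.14,-1,0,0,0,0.7,0,0.15,-1,0,0,0,0.7,0,0.15,-1]'

```text
time: 9.97
ee_pos: [0.5954, -0.1281, 0.104]
eef_rot: [0.788, 0.615, -0.001, -0.001]
ft_force: [-6.9, -0.4, 6.9]
width: 0.0236
grip_force: 20.1
```

Run:
```python
from h import *
s=telemetry.read_state();print(s["ee_pos"]-[ .589,-.154,.109],s["ft_force"],s["width"],s["grip_force"],s["time"])
snap("side","s2",(200,120,420,320),3)
```

```text
[ 0.00642542  0.02586731 -0.00504342] [-6.87016158 -0.35857355  6.89851436] 0.023555452310976277 20.1280971543747 9.9667
```

Call:
drive_tool --series '[0,0,0,0.06,0,0,-1,0,0,0,0.12,0,0,-1,0,0,0,0.12,0,0,-1]'

```text
time: 10.27
ee_pos: [0.5956, -0.1275, 0.1039]
eef_rot: [0.789, 0.614, -0.002, 0.001]
ft_force: [-8.5, -11.7, 4.7]
width: 0.0231
grip_force: 20.1
```

Run:
```python
from h import *
snap("wrist","w4",(255,150,415,270),5)
s=telemetry.read_state();print(s["ee_pos"]-[ .589,-.154,.109],s["ft_force"],s["width"],s["grip_force"],s["time"])
```

```text
[ 0.00653147  0.02650052 -0.00511912] [ -7.98868416 -11.3203013    5.11818221] 0.02332139773450618 20.076949954382144 10.3167
```

View pics/w4.png

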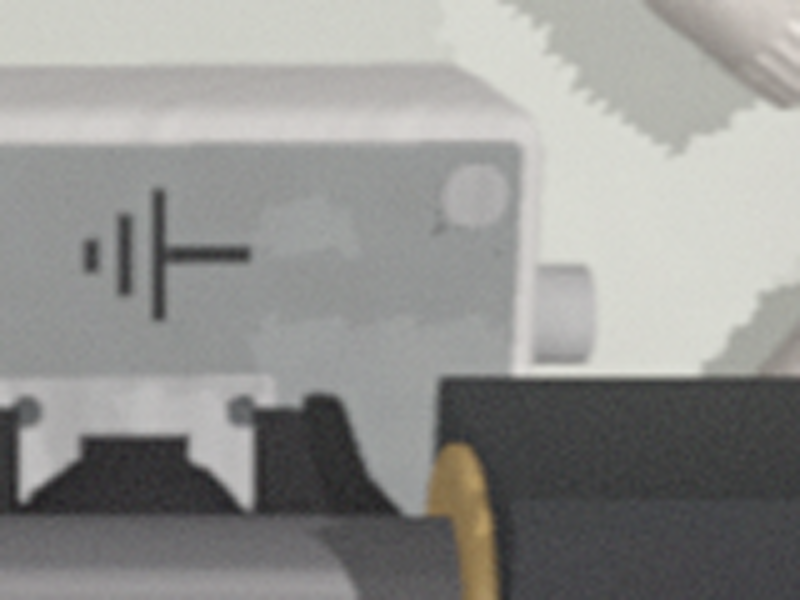

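Call:
drive_tool --series '[0,0,0,0,0,0,-1,0,0,0,0,0,0,-1,0,0,0,0,0,0,-1,0,0,0,0,0,0,-1,0,0,0,0,0,0,-1,0,0,0,0,0,0,-1,0,0,0,0,0,0,-1,0,0,0,0,0,0,-1,0,0,0,0,0,0,-1,0,0,0,0,0,0,-1]'

```text
time: 11.15
ee_pos: [0.5955, -0.1275, 0.1039]
eef_rot: [0.789, 0.614, -0.002, 0.001]
ft_force: [-8.9, -10.7, 5.4]
width: 0.0236
grip_force: 20.1
```

Call:
drive_tool --series '[0,0,0,0,0,0,-1,0,0,0,0,0,0,-1,0,0,0,0,0,0,-1,0,0,0,0,0,0,-1,0,0,0,0,0,0,-1,0,0,0,0,0,0,-1,0,0,0,0,0,0,-1,0,0,0,0,0,0,-1,0,0,0,0,0,0,-1,0,0,0,0,0,0,-1]'

```text
time: 11.98
ee_pos: [0.5955, -0.1275, 0.1039]
eef_rot: [0.789, 0.614, -0.002, 0.001]
ft_force: [-8.4, -11.2, 6.2]
width: 0.0236
grip_force: 20.1
```

Call:
drive_tool --series '[0,0,0,0,0,0,-1,0,0,0,0,0,0,-1,0,0,0,0,0,0,-1,0,0,0,0,0,0,-1,0,0,0,0,0,0,-1,0,0,0,0,0,0,-1,0,0,0,0,0,0,-1,0,0,0,0,0,0,-1,0,0,0,0,0,0,-1,0,0,0,0,0,0,-1]'

```text
time: 12.82
ee_pos: [0.5955, -0.1275, 0.1039]
eef_rot: [0.789, 0.614, -0.002, 0.001]
ft_force: [-9.4, -10.0, 5.5]
width: 0.0232
grip_force: 20.1
```

Call:
drive_tool --series '[0,0,0,0,0,0,1,0,0,0,0,0,0,1,0,0,0,0,0,0,1,0,0,0,0,0,0,1,0,0,0,0,0,0,1,0,0,0,0,0,0,1,0,0,0,0,0,-1,1,0,0,0,0,0,-2,1,0,0,0,0,0,-3,1,0,0,0,0,0,-4,1]'

```text
time: 13.65
ee_pos: [0.5971, -0.1231, 0.2653]
eef_rot: [0.788, 0.615, -0.0, -0.0]
ft_force: [1.1, -0.1, -0.2]
width: 0.0816
grip_force: 0.0
```

Run:
```python
from h import *
s=telemetry.read_state();print(s["joint_positions"].round(2),s["ft_force"])
c,b=snap("wrist","w5")
print(w(c,(281,200),.106))
move((.36,.25,.26),np.pi)
```

```text
[-0.4   0.33  0.68  1.51 -0.21  1.38  0.04] [ 1.07433484 -0.11763968 -0.15023168]
[[ 0.59398451 -0.13096127  0.106     ]]
pos [ 0.5998 -0.124   0.2738] yaw 1.326 t 13.7 | turn [  0.11   0.09 -20.81] shift [ 7.61 -8.09  0.28]
```

Run:
```python
from h import *
c,b=load("w5")
k=cv2.resize(b[130:260,220:380],None,fx=5,fy=4.6,interpolation=cv2.INTER_CUBIC);cv2.imwrite("pics/w5c.png",k)
move((.5,.09,.27),np.radians(90))
```

```text
pos [ 0.5998 -0.124   0.2738] yaw 1.326 t 13.7 | turn [ 0.12 -0.01 -2.81] shift [ 4.58 -3.72  0.07]
```

View pics/w5c.png

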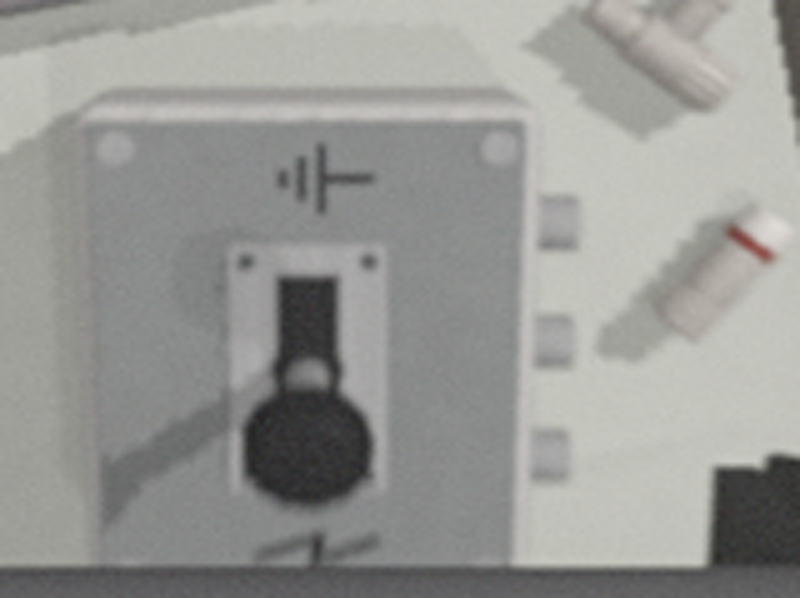

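Lever has sprung back upright (knob in crop at (308,445)). On to the discs.

Call:
drive_tool --series '[0,0,0,0.8,-0.5,0,1,0,0,-0.5,1.5,-1,0,1,0,0,-1,2.2,-1.6,0,1,0,0,-2,3,-2.3,0,1,0,0,-2.81,3.8,-3,0,1,0,0,-2.81,4.58,-3.72,0,1,0,0,-2.81,4.58,-3.72,0,1,0,0,-2.81,4.58,-3.72,0,1]'

```text
time: 14.37
ee_pos: [0.4965, 0.0936, 0.2635]
eef_rot: [0.705, 0.709, 0.001, -0.0]
ft_force: [-0.3, -0.4, 0.6]
width: 0.0868
grip_force: 0.0
```

```bash
cat >> h.py <<'E'
def fit(c,b,P,z,rad,tol=18,quiet=False):
    """refine circle of top face near world point P at height z"""
    seed=tuple(int(v) for v in proj(c,[*P[:2],z])[0].round())
    m=np.zeros((422,562),np.uint8)
    cv2.floodFill(cv2.GaussianBlur(b,(3,3),0),m,seed,255,(tol,)*3,(tol,)*3,4|(255<<8)|cv2.FLOODFILL_MASK_ONLY|cv2.FLOODFILL_FIXED_RANGE)
    k=max(cv2.findContours(m[1:-1,1:-1],0,2)[0],key=cv2.contourArea)
    Q=w(c,cv2.convexHull(k)[:,0],z)[:,:2].astype(np.float32)
    e,(ctr,rr)=cv2.fitEllipse(Q),cv2.minEnclosingCircle(Q)
    print(seed,"ell",np.round(e[0],4),np.round(e[1],4),"enc",np.round(ctr,4),round(2*rr,4),"want dia",2*rad)
E
python3 - <<'E'
from h import *
move((.4243,.2867,.1),np.radians(90))
c,b=snap("wrist","w6")
fit(c,b,(.4262,.2127),.010,.03);fit(c,b,(.4243,.2867),.008,.026)
fit(c,b,(.594,.1825),.022,.035);fit(c,b,(.59,.087),.022,.035)
E
```

```text
pos [0.4965 0.0936 0.2635] yaw 1.577 t 14.3667 | turn [ 0.   -0.01  0.07] shift [ 4.83 -1.78  4.09]
(218, 65) ell [0.427  0.2111] [0.0592 0.06  ] enc [0.4272 0.2113] 0.0604 want dia 0.06Traceback (most recent call last):
  File "<stdin>", line 4, in <module>
  File "h.py", line 38, in fit
    cv2.floodFill(cv2.GaussianBlur(b,(3,3),0),m,seed,255,(tol,)*3,(tol,)*3,4|(255<<8)|cv2.FLOODFILL_MASK_ONLY|cv2.FLOODFILL_FIXED_RANGE)
    ~~~~~~~~~~~~~^^^^^^^^^^^^^^^^^^^^^^^^^^^^^^^^^^^^^^^^^^^^^^^^^^^^^^^^^^^^^^^^^^^^^^^^^^^^^^^^^^^^^^^^^^^^^^^^^^^^^^^^^^^^^^^^^^^^^^^
cv2.error: OpenCV(4.12.0) /io/opencv/modules/imgproc/src/floodfill.cpp:522: error: (-211:One of the arguments' values is out of range) Seed point is outside of image in function 'floodFill'
```

View pics/w6.png

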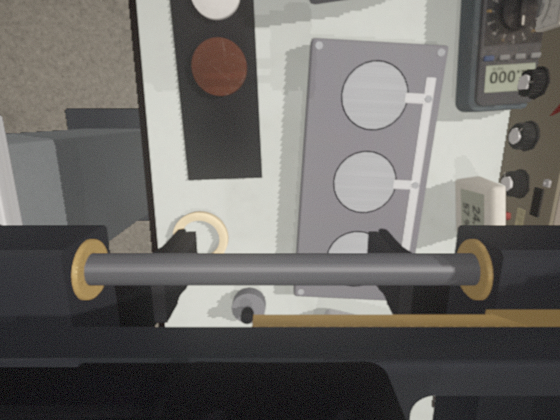

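Run:
```python
from h import *
c,b=load("w6")
for t in(12,20,28):
  fit(c,b,(.599,.1825),.022,.035,t);fit(c,b,(.592,.087),.022,.035,t)
# slab corner screws
P=w(c,[(319,45),(441,52),(300,291)],.023);print(P.round(4))
for a,d in((0,1),(2,0)): print(np.degrees(np.arctan2(*(P[d]-P[a])[[1,0]])))
```

```text
(378, 95) ell [0.6023 0.1816] [0.0652 0.0874] enc [0.6052 0.1818] 0.0867 want dia 0.07
(365, 182) ell [0.5976 0.0869] [0.0653 0.0856] enc [0.6009 0.0872] 0.0863 want dia 0.07
(378, 95) ell [0.6166 0.1132] [0.1249 0.2289] enc [0.6185 0.1096] 0.2185 want dia 0.07
(365, 182) ell [0.6167 0.1134] [0.1256 0.2281] enc [0.617  0.1091] 0.2185 want dia 0.07
(378, 95) ell [0.613  0.1118] [0.1155 0.2435] enc [0.6165 0.109 ] 0.2188 want dia 0.07
(365, 182) ell [0.6131 0.1119] [0.1154 0.2434] enc [0.6165 0.109 ] 0.2188 want dia 0.07
[[ 0.5338  0.2311  0.023 ]
 [ 0.6612  0.2252  0.023 ]
 [ 0.5197 -0.0512  0.023 ]]
-2.648817280058301
87.13114262719591
```

Run:
```python
from h import *
for n,Z in(("w6",1),("w1",1)):
    c,b=load(n);g=b.min(2);m=(g>135).astype(np.uint8)
    m=cv2.morphologyEx(m,cv2.MORPH_OPEN,cv2.getStructuringElement(cv2.MORPH_ELLIPSE,(21,21)))
    for k in cv2.findContours(m,0,2)[0]:
        if 2000<cv2.contourArea(k)<5500:
            Q=w(c,cv2.convexHull(k)[:,0],.022)[:,:2].astype(np.float32);e=cv2.fitEllipse(Q);print(n,np.round(e[0],4),np.round(e[1],4))
```

```text
w6 [ 0.3997 -0.0766] [0.0692 0.0865]
w1 [0.5854 0.3076] [0.0565 0.1115]
w1 [0.5495 0.1951] [0.0642 0.0986]
```

```bash
cat >> h.py <<'E'
def otsu(c,b,P,z,half=38,k=15,inv=False):
    u,v=proj(c,[*P[:2],z])[0].round().astype(int)
    x0,y0=max(u-half,0),max(v-half,0);g=cv2.cvtColor(b,cv2.COLOR_BGR2GRAY)[y0:v+half,x0:u+half]
    t,m=cv2.threshold(cv2.GaussianBlur(g,(3,3),0),0,255,(cv2.THRESH_BINARY_INV if inv else 0)|cv2.THRESH_OTSU)
    m=cv2.morphologyEx(m,cv2.MORPH_OPEN,cv2.getStructuringElement(cv2.MORPH_ELLIPSE,(k,k)))
    ks=[q for q in cv2.findContours(m,0,2)[0] if cv2.contourArea(q)>150]
    ks=min(ks,key=lambda q:np.linalg.norm(q.mean((0,1))-[u-x0,v-y0]))
    Q=w(c,cv2.convexHull(ks)[:,0]+[x0,y0],z)[:,:2].astype(np.float32);e=cv2.fitEllipse(Q)
    print("thr",t,"at",np.round(e[0],4),"dia",np.round(e[1],4));return np.array(e[0])
E
python3 - <<'E'
from h import *
c,b=load("w6")
otsu(c,b,(.597,.1825),.022);otsu(c,b,(.592,.087),.022)
c,b=load("w1");otsu(c,b,(.595,.182),.022,36);otsu(c,b,(.592,.087),.022,36)
E
```

```text
thr 163.0 at [0.5954 0.1814] dia [0.0674 0.0685]
thr 163.0 at [0.591  0.0866] dia [0.0672 0.0684]
thr 111.0 at [0.5901 0.1975] dia [0.0831 0.4315]
thr 121.0 at [0.5837 0.0941] dia [0.0691 0.1023]
```

Run:
```python
from h import *
move((.4268,.2117,.06),np.radians(90))
```

```text
pos [0.4973 0.0914 0.2635] yaw 1.573 t 14.4167 | turn [ 0.01 -0.01  0.03] shift [ 3.01 -1.76  5.09]
```

Call:
drive_tool --series '[0,0,0,0.8,-0.4,0.5,1,0,0,0,1.6,-0.8,1,1,0,0,0,2.4,-1.3,1.6,1,0,0,0,3,-1.76,2.2,1,0,0,0,3,-1.76,3.1,1,0,0,0,3,-1.76,4,1,0,0,0,3,-1.76,4.6,1,0,0,0,3,-1.76,5.09,1,0,0,0,3,-1.76,5.09,1,0,0,0,3,-1.76,5.09,1]'

```text
time: 15.25
ee_pos: [0.4276, 0.2091, 0.0595]
eef_rot: [0.708, 0.706, -0.001, 0.0]
ft_force: [-0.0, -0.6, 1.8]
width: 0.0874
grip_force: 0.0
```

Run:
```python
from h import *
move((.4268,.2117,.026),np.radians(90))
c,b=snap("wrist","w7");fit(c,b,(.4255,.286),.008,.026)
```

```text
pos [0.4276 0.2091 0.0595] yaw 1.569 t 15.25 | turn [-0.01  0.02 -0.02] shift [ 0.07 -0.02  0.84]
(279, 95) ell [0.4248 0.2866] [0.0507 0.0508] enc [0.4248 0.2866] 0.0511 want dia 0.052
```

Call:
drive_tool --series '[0,0,0,0.05,0,0.4,1,0,0,0,0.05,0,0.7,1,0,0,0,0.05,0,0.84,0.8,0,0,0,0.05,0,0.84,0.4,0,0,0,0.05,0,0.84,0,0,0,0,0.05,0,0.84,0,0,0,0,0.05,0,0.84,0,0,0,0,0.05,0,0.84,0,0,0,0,0.05,0,0.84,0]' --grip_force 15

```text
time: 16.05
ee_pos: [0.4276, 0.213, 0.0269]
eef_rot: [0.707, 0.707, 0.001, 0.0]
ft_force: [-1.0, -0.9, 6.3]
width: 0.0588
grip_force: 15.0
```

Run:
```python
from h import *
move((.5908,.0866,.08),np.radians(90));move((.5908,.0866,.047),np.radians(90))
```

```text
pos [0.4276 0.213  0.0269] yaw 1.571 t 16.05 | turn [ 0.01 -0.01  0.  ] shift [-3.16  4.08 -1.33]
pos [0.4276 0.213  0.0269] yaw 1.571 t 16.05 | turn [ 0.01 -0.01  0.  ] shift [-3.16  4.08 -0.5 ]
```

Call:
drive_tool --series '[0,0,0,0,0,-0.7,0,0,0,0,-0.5,0.6,-1.4,0,0,0,0,-1.1,1.4,-1.4,0,0,0,0,-1.7,2.1,-1.4,0,0,0,0,-2.3,2.9,-1.4,0,0,0,0,-2.8,3.6,-1.4,0,0,0,0,-3.13,4.08,-1.3,0,0,0,0,-3.13,4.08,-1,0,0,0,0,-3.13,4.08,-0.8,0,0,0,0,-3.13,4.08,-0.8,0]'

```text
time: 16.88
ee_pos: [0.5885, 0.0879, 0.056]
eef_rot: [0.707, 0.707, -0.002, -0.001]
ft_force: [-0.5, 0.3, 0.3]
width: 0.0595
grip_force: 15.0
```

Run:
```python
from h import *
s=telemetry.read_state();print(s["width"],s["grip_force"],s["ft_force"])
move((.5908,.0879,.0474),np.radians(90))
```

```text
0.05947577782401415 15.000100582838058 [-0.45326875  0.31839164  0.29877144]
pos [0.5885 0.0879 0.056 ] yaw 1.572 t 16.8833 | turn [-0.04  0.01  0.01] shift [0.   0.06 0.21]
```

Call:
drive_tool --series '[0,0,0,0,0.03,0.12,0,0,0,0,0,0.03,0.22,0,0,0,0,0,0.03,0.22,0,0,0,0,0,0.03,0.22,0.8,0,0,0,0,0.03,0.22,0.8,0,0,0,0,0.03,0.22,0.8,0,0,0,0,0.03,0.22,0.8,0,0,0,0,0.03,-0.5,0.8,0,0,0,-0.5,0.5,-1.5,0.8,0,0,0,-1.2,1,-2.5,0.8]'

```text
time: 17.72
ee_pos: [0.6232, 0.0507, 0.1458]
eef_rot: [0.706, 0.709, 0.0, -0.001]
ft_force: [1.4, 0.4, 0.3]
width: 0.0779
grip_force: 0.0
```

Call:
drive_tool --series '[0,0,0,-0.6,0.4,-0.6,1,0,0,0,-0.6,0.4,-0.6,1,0,0,0,-0.6,0.4,-0.6,1]'

```text
time: 17.97
ee_pos: [0.6408, 0.0227, 0.17]
eef_rot: [0.708, 0.706, 0.001, 0.001]
ft_force: [0.1, 0.5, -0.6]
width: 0.0859
grip_force: 0.0
```

Run:
```python
from h import *
s=telemetry.read_state();print(s["ee_pos"])
c,b=snap("wrist","w8")
fit(c,b,(.591,.087),.030,.03)
otsu(c,b,(.5955,.1815),.022);
fit(c,b,(.4248,.2866),.008,.026)
move((.4248,.2866,.06),np.radians(90))
```

```text
[0.64076181 0.02269662 0.17004594]
(219, 118) ell [0.5903 0.0875] [0.057 0.058] enc [0.5904 0.0875] 0.0582 want dia 0.06
thr 141.0 at [0.5945 0.1683] dia [0.0368 0.0603]Traceback (most recent call last):
  File "<stdin>", line 6, in <module>
  File "h.py", line 38, in fit
    cv2.floodFill(cv2.GaussianBlur(b,(3,3),0),m,seed,255,(tol,)*3,(tol,)*3,4|(255<<8)|cv2.FLOODFILL_MASK_ONLY|cv2.FLOODFILL_FIXED_RANGE)
    ~~~~~~~~~~~~~^^^^^^^^^^^^^^^^^^^^^^^^^^^^^^^^^^^^^^^^^^^^^^^^^^^^^^^^^^^^^^^^^^^^^^^^^^^^^^^^^^^^^^^^^^^^^^^^^^^^^^^^^^^^^^^^^^^^^^^
cv2.error: OpenCV(4.12.0) /io/opencv/modules/imgproc/src/floodfill.cpp:522: error: (-211:One of the arguments' values is out of range) Seed point is outside of image in function 'floodFill'
```

View pics/w8.png

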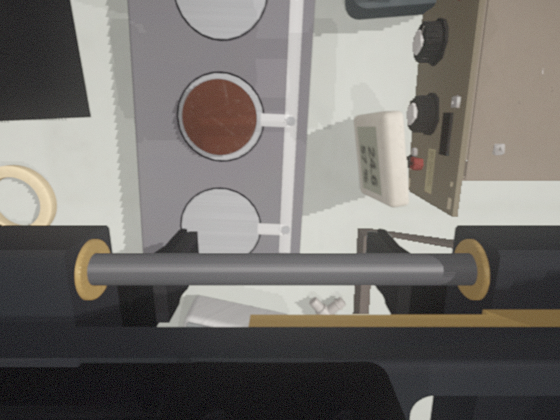

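Run:
```python
from h import *
move((.4248,.2866,.06),np.radians(90))
```

```text
pos [0.6395 0.0246 0.1683] yaw 1.57 t 18.0167 | turn [ 0.   -0.   -0.01] shift [ 6.55 -5.37  2.71]
```

Call:
drive_tool --series '[0,0,0,0.8,-0.6,0,1,0,0,0,1.6,-1.2,0,1,0,0,0,2.4,-1.9,0,1,0,0,0,3.2,-2.5,0,1,0,0,0,4,-3.2,0,1,0,0,0,4.8,-3.9,0.3,1,0,0,0,5.6,-4.5,1,1,0,0,0,6.2,-5.1,1.8,1,0,0,0,6.55,-5.37,2.5,1,0,0,0,6.55,-5.37,2.71,1]'

```text
time: 18.85
ee_pos: [0.4174, 0.2902, 0.0553]
eef_rot: [0.704, 0.71, -0.003, -0.002]
ft_force: [-0.1, -0.6, -0.4]
width: 0.0869
grip_force: 0.0
```

Call:
drive_tool --series '[0,0,0,0,0,0,1,0,0,0,0,0,0,1]'

```text
time: 19.02
ee_pos: [0.4233, 0.2865, 0.0592]
eef_rot: [0.706, 0.708, -0.001, -0.0]
ft_force: [0.4, -1.0, 0.9]
width: 0.0871
grip_force: 0.0
```

Run:
```python
from h import *
move((.4248,.2866,.0255),np.radians(90))
```

```text
pos [0.4233 0.2865 0.0592] yaw 1.573 t 19.0167 | turn [-0.02  0.02  0.03] shift [0.   0.04 0.84]
```

Call:
drive_tool --series '[0,0,0,0,0.03,0.4,1,0,0,0,0,0.03,0.7,1,0,0,0,0,0.03,0.84,0.6,0,0,0,0,0.03,0.84,0,0,0,0,0,0.03,0.84,-0.2,0,0,0,0,0.03,0.84,-0.2,0,0,0,0,0.03,0.84,-0.2,0,0,0,0,0.03,0.84,-0.2,0,0,0,0,0.03,0.84,-0.2]'

```text
time: 19.77
ee_pos: [0.4261, 0.2869, 0.027]
eef_rot: [0.707, 0.707, 0.0, -0.0]
ft_force: [0.5, -0.8, 3.5]
width: 0.0506
grip_force: 15.0
```

Run:
```python
from h import *
move((.5955,.1815,.08),np.radians(90))
```

```text
pos [0.4261 0.2869 0.027 ] yaw 1.571 t 19.7667 | turn [ 0.01 -0.01  0.  ] shift [-2.64  4.23 -1.32]
```

Call:
drive_tool --series '[0,0,0,0,0,-0.8,-0.2,0,0,0,-0.5,0.4,-1.6,-0.2,0,0,0,-1.1,1.2,-1.8,-0.2,0,0,0,-1.7,2,-1.8,-0.2,0,0,0,-2.3,2.8,-1.8,-0.2,0,0,0,-2.64,3.6,-1.6,-0.2,0,0,0,-2.64,4.23,-1.3,-0.2,0,0,0,-2.64,4.23,-1,-0.2,0,0,0,-2.64,4.23,-0.8,-0.2,0,0,0,-2.64,4.23,-0.8,-0.2]'

```text
time: 20.6
ee_pos: [0.5932, 0.1812, 0.0562]
eef_rot: [0.707, 0.707, -0.002, -0.001]
ft_force: [-0.8, 1.0, -0.4]
width: 0.0511
grip_force: 15.0
```

Run:
```python
from h import *
s=telemetry.read_state();print(s["width"],s["grip_force"],s["ft_force"])
move((.5955,.1815,.0474),np.radians(90))
```

```text
0.051059439696717904 15.000128746032715 [-0.84160349  1.041434   -0.39586967]
pos [0.5932 0.1812 0.0562] yaw 1.572 t 20.6 | turn [-0.04  0.01  0.01] shift [0.01 0.06 0.22]
```

Place, release, rise and step to −y for a look.

Call:
drive_tool --series '[0,0,0,0,0.03,0.12,-0.2,0,0,0,0,0.03,0.22,-0.2,0,0,0,0,0.03,0.22,-0.2,0,0,0,0,0.03,0.22,0.7,0,0,0,0,0.03,0.22,0.7,0,0,0,0,0.03,0.22,0.7,0,0,0,0,0.03,0.22,0.7,0,0,0,0,0.03,-0.5,0.7,0,0,0,-0.6,0,-1.5,0.7,0,0,0,-1.5,0,-2.5,0.7]'

```text
time: 21.43
ee_pos: [0.5946, 0.1345, 0.1468]
eef_rot: [0.705, 0.709, 0.0, -0.0]
ft_force: [0.6, -0.6, 0.1]
width: 0.0737
grip_force: 0.0
```

Call:
drive_tool --series '[0,0,0,-0.8,0,-0.6,0,0,0,0,-1.6,0,-1,0,0,0,0,-1.6,0,-1,0,0,0,0,-1.6,0,-1,0]'

```text
time: 21.77
ee_pos: [0.5959, 0.066, 0.1871]
eef_rot: [0.708, 0.706, 0.001, 0.001]
ft_force: [0.3, 1.1, -0.5]
width: 0.055
grip_force: 0.0
```

Run:
```python
from h import *
c,b=snap("wrist","w9")
fit(c,b,(.5903,.0875),.030,.03);fit(c,b,(.5945,.181),.028,.026,14)
otsu(c,b,(.594,.1815),.028,25,9)
move((.40,-.20,.22),np.radians(180))
c,b=snap("top","t2");hs=cv2.cvtColor(b,cv2.COLOR_BGR2HSV)
print(hs[262:266,346:357].reshape(-1,3)[::5])
m=cv2.inRange(hs,(8,90,110),(25,255,255));n,l,st,ce=cv2.connectedComponentsWithStats(m)
for i in range(1,n):
    if st[i,4]>40:print(ce[i].round(1),st[i,4],w(c,ce[i],.018).round(4))
```

```text
(275, 168) ell [0.5901 0.088 ] [0.0569 0.0577] enc [0.5902 0.0879] 0.0579 want dia 0.06
(280, 54) ell [0.5955 0.1817] [0.051  0.0516] enc [0.5953 0.1818] 0.052 want dia 0.052
thr 189.0 at [0.5954 0.1811] dia [0.0521 0.0523]
pos [0.5953 0.0682 0.1859] yaw 1.57 t 21.8167 | turn [ 1.000e-02 -0.000e+00 -1.801e+01] shift [-6.71 -4.88 -0.86]
[[ 19 120 172]
 [ 18  24  54]
 [ 18 120 170]
 [ 18  25  51]
 [ 18  76  77]
 [ 18 117 151]
 [ 12  24  54]
 [ 19 119 159]
 [ 19  35  59]]
[489.9 183. ] 1245 [[ 0.6766 -0.5992  0.018 ]]
[377.3 261.9] 160 [[ 0.4385 -0.2691  0.018 ]]
[350.7 262.6] 154 [[ 0.4348 -0.1919  0.018 ]]
[530.2 266.9] 52 [[ 0.4336 -0.7165  0.018 ]]
[391.4 278.1] 156 [[ 0.393  -0.3103  0.018 ]]
```

Run:
```python
from h import *
move((.44,-.295,.19),np.radians(90))
```

```text
pos [0.5949 0.0693 0.1851] yaw 1.572 t 21.8667 | turn [-0.01 -0.01  0.01] shift [-9.1  -3.88 -0.12]
```

Call:
drive_tool --series '[0,0,0,-0.5,-0.8,0,0,0,0,0,-1.2,-1.5,0,0,0,0,0,-2,-2.1,0,0,0,0,0,-2.8,-2.7,0,0,0,0,0,-3.7,-3.2,0,0,0,0,0,-4.6,-3.6,0,0,0,0,0,-5.6,-3.88,0,0,0,0,0,-6.6,-3.88,-0.1,0,0,0,0,-7.6,-3.88,-0.1,0,0,0,0,-8.6,-3.88,-0.1,0]'

```text
time: 22.7
ee_pos: [0.4405, -0.276, 0.1894]
eef_rot: [0.706, 0.708, 0.0, 0.0]
ft_force: [1.5, 0.8, -0.1]
width: 0.0434
grip_force: 0.0
```

Call:
drive_tool --series '[0,0,0,-0.5,0,0,0,0,0,0,-0.5,0,0,0,0,0,0,-0.5,0,0,0]'

```text
time: 22.95
ee_pos: [0.4402, -0.2954, 0.1886]
eef_rot: [0.707, 0.707, -0.001, -0.001]
ft_force: [-0.1, 1.5, -0.6]
width: 0.0437
grip_force: 0.0
```

Run:
```python
from h import *
c,b=snap("wrist","w10")
hs=cv2.cvtColor(b,cv2.COLOR_BGR2HSV)
m=cv2.inRange(hs,(8,70,90),(28,255,255));m[250:]=0
for k in cv2.findContours(m,0,2)[0]:
    if cv2.contourArea(k)>300:
        h=cv2.convexHull(k)[:,0];Q=w(c,h,.020)[:,:2].astype(np.float32);e=cv2.fitEllipse(Q);ec=cv2.minEnclosingCircle(Q);print(h.mean(0),np.round(e[0],4),np.round(e[1],4),np.round(ec[0],4),ec[1])
d=cv2.inRange(hs,(0,0,0),(180,255,75));d[225:]=0
n,l,st,ce=cv2.connectedComponentsWithStats(d)
for i in range(1,n):
    if 80<st[i,4]<3000:print(ce[i],st[i],w(c,ce[i],.034).round(4))
move((.4348,-.192,.1),np.radians(90))
```

```text
[235.32142857 202.25      ] [ 0.3931 -0.3095] [0.0426 0.0463] [ 0.3931 -0.3092] 0.02322772890329361
[279.51851852 160.51851852] [ 0.4378 -0.2693] [0.0427 0.0434] [ 0.4378 -0.2693] 0.02181176468729973
[275.10344828  70.75862069] [ 0.4343 -0.1931] [0.0427 0.0431] [ 0.4341 -0.1931] 0.02174803428351879
[156.87272727 102.11318182] [  65    0  118  225 2200] [[ 0.3351 -0.2185  0.034 ]]
[476.96494157  23.58263773] [464   0  28  45 599] [[ 0.5935 -0.1587  0.034 ]]
[526.72477064   2.39908257] [507   0  41   7 218] [[ 0.6301 -0.1436  0.034 ]]
[275.26119403  68.94029851] [267  60  17  19 268] [[ 0.434  -0.1924  0.034 ]]
[279.66511628 163.68372093] [272 155  16  18 215] [[ 0.4375 -0.27    0.034 ]]
[387.39622642 173.37735849] [382 166  15  17 106] [[ 0.5321 -0.2784  0.034 ]]
[229.30769231 209.23076923] [221 201  17  18 234] [[ 0.3921 -0.3112  0.034 ]]
pos [ 0.4405 -0.2943  0.1887] yaw 1.573 t 23.0 | turn [-0.02 -0.01  0.02] shift [ 2.56 -0.13  2.22]
```

View pics/w10.png

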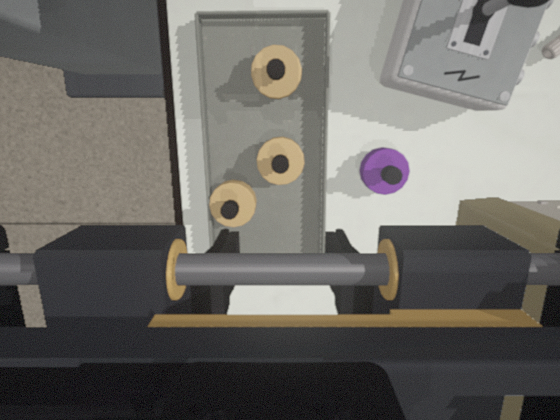

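Call:
drive_tool --series '[0,0,0,0.9,-0.1,0,0,0,0,0,1.8,-0.16,0.4,0,0,0,0,2.54,-0.16,1,0,0,0,0,2.54,-0.16,1.8,0,0,0,0,2.54,-0.16,2.4,0,0,0,0,2.54,-0.16,3,0,0,0,0,2.54,-0.16,3.4,0,0,0,0,2.54,-0.16,3.58,0,0,0,0,2.54,-0.16,3.58,0,0,0,0,2.54,-0.16,3.58,0]'

```text
time: 23.83
ee_pos: [0.434, -0.1932, 0.0467]
eef_rot: [0.706, 0.708, 0.0, -0.0]
ft_force: [0.9, -0.5, -0.7]
width: 0.0436
grip_force: 0.0
```

Call:
drive_tool --series '[0,0,0,0,0,0,-1,0,0,0,0,0,0,-1,0,0,0,0,0,0,-1,0,0,0,0,0,0,-1,0,0,0,0,0,0,-1,0,0,0,0,0,0,-1,0,0,0,0,0,0,-1]' --grip_force 20

```text
time: 24.42
ee_pos: [0.434, -0.1941, 0.0466]
eef_rot: [0.707, 0.707, 0.0, 0.0]
ft_force: [-1.4, 1.0, 2.7]
width: 0.0153
grip_force: 20.0
```

Run:
```python
from h import *
s=telemetry.read_state();print(s["ft_force"],s["width"])
move((.5901,.0885,.10),np.radians(90))
```

```text
[-1.35335884  0.96622132  2.68766644] 0.015315055121808472
pos [ 0.434  -0.1941  0.0466] yaw 1.571 t 24.4167 | turn [ 0.01 -0.    0.  ] shift [ 7.06  3.91 -1.33]
```

Call:
drive_tool --series '[0,0,0,0,0,-0.9,-1,0,0,0,0,0,-1.8,-1,0,0,0,0.7,0,-2.2,-1,0,0,0,1.6,0.3,-2.2,-1,0,0,0,2.5,0.6,-2.2,-1,0,0,0,3.4,1,-2.2,-1,0,0,0,4.2,1.5,-2.2,-1,0,0,0,5,2.1,-2.2,-1,0,0,0,5.8,2.7,-2.2,-1,0,0,0,6.5,3.4,-2,-1]'

```text
time: 25.25
ee_pos: [0.5705, 0.0688, 0.1271]
eef_rot: [0.706, 0.708, 0.001, -0.0]
ft_force: [1.2, -1.1, 0.4]
width: 0.0151
grip_force: 20.0
```

Call:
drive_tool --series '[0,0,0,0.4,0.4,0,-1,0,0,0,0.53,0.51,0.4,-1,0,0,0,0.53,0.51,0.8,-1,0,0,0,0.53,0.51,1.1,-1,0,0,0,0.53,0.51,1.1,-1,0,0,0,0.53,0.51,1.1,-1]'

```text
time: 25.75
ee_pos: [0.5893, 0.0865, 0.0819]
eef_rot: [0.707, 0.707, -0.001, -0.0]
ft_force: [-0.6, -0.1, -0.6]
width: 0.0151
grip_force: 20.0
```

Run:
```python
from h import *
s=telemetry.read_state();print(s["width"],s["grip_force"])
move((.5901,.087,.0747),np.radians(90))
```

```text
0.015127102204371535 19.999687671661377
pos [0.5893 0.0865 0.0819] yaw 1.57 t 25.75 | turn [-0.02  0.01 -0.  ] shift [0.01 0.02 0.18]
```

Call:
drive_tool --series '[0,0,0,0,0.01,0.1,-1,0,0,0,0,0.01,0.17,-1,0,0,0,0,0.01,0.2,-1,0,0,0,0,0.01,0.2,-1,0,0,0,0,0.01,0.2,0,0,0,0,0,0.01,0.2,0,0,0,0,0,0.01,0.2,0,0,0,0,0,0.01,0.2,0,0,0,0,0,0.01,-0.6,0,0,0,0,0,0.01,-1.6,0]'

```text
time: 26.58
ee_pos: [0.5883, 0.0869, 0.1444]
eef_rot: [0.707, 0.707, -0.003, -0.001]
ft_force: [1.3, 1.3, 0.3]
width: 0.0416
grip_force: 0.0
```

Call:
drive_tool --series '[0,0,0,-0.8,-0.1,-0.8,0,0,0,0,-1.7,-0.3,-1.3,0,0,0,0,-1.7,-0.3,-1.3,0,0,0,0,-1.7,-0.3,-1.3,0]'

```text
time: 26.92
ee_pos: [0.5789, 0.016, 0.2004]
eef_rot: [0.709, 0.706, 0.001, 0.001]
ft_force: [0.5, -1.0, -0.2]
width: 0.0436
grip_force: 0.0
```

```bash
cat >> h.py <<'E'
def brass(c,b,z,lim=250):
    hs=cv2.cvtColor(b,cv2.COLOR_BGR2HSV);m=cv2.inRange(hs,(10,70,90),(28,255,255));m[lim:]=0
    for k in cv2.findContours(m,0,2)[0]:
        if cv2.contourArea(k)>300:
            h=cv2.convexHull(k)[:,0];Q=w(c,h,z)[:,:2].astype(np.float32);e=cv2.fitEllipse(Q);print("brass",h.mean(0).round(),np.round(e[0],4),np.round(e[1],4))
    d=cv2.inRange(hs,(0,0,0),(180,255,75));d[225:]=0
    n,l,st,ce=cv2.connectedComponentsWithStats(d)
    for i in range(1,n):
        if 80<st[i,4]<500:print("dark",ce[i].round(),st[i],w(c,ce[i],z+.014).round(4))
E
python3 - <<'E'
from h import *
c,b=snap("wrist","w11");brass(c,b,.048)
move((.4377,-.2697,.1),np.radians(90))
E
```

```text
brass [292. 106.] [0.5903 0.0887] [0.0449 0.0462]
dark [295. 107.] [287  98  18  18 258] [[0.59  0.089 0.062]]
dark [507. 122.] [499 103  17  39 412] [[0.7597 0.0769 0.062 ]]
pos [0.5786 0.0183 0.199 ] yaw 1.569 t 26.9667 | turn [ 0.02 -0.01 -0.02] shift [-7.21 -3.51  2.46]
```

Call:
drive_tool --series '[0,0,0,-0.6,-0.7,0,0,0,0,0,-1.3,-1.4,0,0,0,0,0,-2,-2.1,0,0,0,0,0,-2.8,-2.7,0,0,0,0,0,-3.6,-3.2,0,0,0,0,0,-4.5,-3.52,0,0,0,0,0,-5.4,-3.52,0,0,0,0,0,-6.3,-3.52,0.5,0,0,0,0,-7.2,-3.52,1,0,0,0,0,-7.2,-3.52,1.8,0]'

```text
time: 27.8
ee_pos: [0.438, -0.2751, 0.1271]
eef_rot: [0.709, 0.706, -0.0, 0.003]
ft_force: [0.6, -0.4, -0.0]
width: 0.0435
grip_force: 0.0
```

Call:
drive_tool --series '[0,0,0,0,0,0.5,0,0,0,0,0,0,0.5,0,0,0,0,0,0,0.5,0]'

```text
time: 28.05
ee_pos: [0.4373, -0.2679, 0.1054]
eef_rot: [0.707, 0.708, -0.001, -0.001]
ft_force: [0.6, -0.7, 1.0]
width: 0.0432
grip_force: 0.0
```

Run:
```python
from h import *
move((.4377,-.2695,.046),np.radians(90))
c,b=snap("wrist","w12");brass(c,b,.02)
```

```text
pos [ 0.4373 -0.2679  0.1054] yaw 1.572 t 28.05 | turn [-0.04 -0.    0.02] shift [-0.04  0.01  1.49]
brass [283. 213.] [ 0.4378 -0.2684] [0.0429 0.0453]
dark [9. 9.] [  0   0  24  21 252] [[ 0.2828 -0.1434  0.034 ]]
dark [554.  52.] [544  20  16  50 374] [[ 0.5936 -0.1655  0.034 ]]
dark [537. 111.] [514 105  46  14 155] [[ 0.5896 -0.1986  0.034 ]]
dark [283. 219.] [273 211  22  14 247] [[ 0.4377 -0.2665  0.034 ]]
```

Call:
drive_tool --series '[0,0,0,-0.02,0.01,0.6,0,0,0,0,-0.02,0.01,1.1,0,0,0,0,-0.02,0.01,1.49,0,0,0,0,-0.02,0.01,1.49,-0.5,0,0,0,-0.02,0.01,1.49,-1,0,0,0,-0.02,0.01,1.49,-1,0,0,0,-0.02,0.01,1.49,-1,0,0,0,-0.02,0.01,1.49,-1,0,0,0,-0.02,0.01,1.49,-1,0,0,0,-0.02,0.01,1.49,-1]'

```text
time: 28.93
ee_pos: [0.4388, -0.2698, 0.0477]
eef_rot: [0.707, 0.707, 0.001, 0.001]
ft_force: [-1.4, 1.8, 8.4]
width: 0.015
grip_force: 20.0
```

Run:
```python
from h import *
s=telemetry.read_state();print(s["ft_force"],s["width"],s["grip_force"])
move((.5955,.1815,.10),np.radians(90))
```

```text
[-1.37681751  1.7506423   8.44598114] 0.015034519749507935 20.000990331172943
pos [ 0.4388 -0.2698  0.0477] yaw 1.571 t 28.9333 | turn [ 0.02 -0.    0.01] shift [11.28  3.92 -1.3 ]
```

Call:
drive_tool --series '[0,0,0,0,0,-0.9,-1,0,0,0,0,0,-1.8,-1,0,0,0,0.8,0,-2.5,-1,0,0,0,1.7,0,-2.5,-1,0,0,0,2.6,0.1,-2.5,-1,0,0,0,3.5,0.3,-2.5,-1,0,0,0,4.4,0.5,-2.5,-1,0,0,0,5.3,0.8,-2.5,-1,0,0,0,6.2,1.2,-2.5,-1,0,0,0,7.1,1.6,-2.5,-1]'

```text
time: 29.77
ee_pos: [0.5021, 0.0164, 0.1471]
eef_rot: [0.707, 0.707, 0.001, -0.0]
ft_force: [1.0, -0.2, -1.4]
width: 0.015
grip_force: 20.0
```

Call:
drive_tool --series '[0,0,0,0.9,0.4,0,-1,0,0,0,1.8,0.9,0,-1,0,0,0,2.6,1.4,0,-1,0,0,0,3.4,1.9,0,-1,0,0,0,4,2.3,0,-1,0,0,0,4.19,2.31,0.4,-1,0,0,0,4.19,2.31,1,-1,0,0,0,4.19,2.31,1.4,-1,0,0,0,4.19,2.31,1.6,-1,0,0,0,4.19,2.31,1.6,-1]'

```text
time: 30.6
ee_pos: [0.5931, 0.1815, 0.0809]
eef_rot: [0.707, 0.707, -0.002, -0.001]
ft_force: [-0.8, 0.1, -2.3]
width: 0.0153
grip_force: 20.0
```

Call:
drive_tool --series '[0,0,0,0,0,0,-1]'

```text
time: 30.68
ee_pos: [0.5944, 0.1818, 0.0832]
eef_rot: [0.707, 0.707, -0.0, 0.0]
ft_force: [0.7, -0.5, -0.5]
width: 0.0153
grip_force: 20.0
```

Run:
```python
from h import *
s=telemetry.read_state();print(s["width"],s["grip_force"],s["ft_force"])
move((.5955,.1815,.0735),np.radians(90))
```

```text
0.015337346992862844 19.999757409095764 [ 0.66104003 -0.46473198 -0.52990101]
pos [0.5944 0.1818 0.0832] yaw 1.571 t 30.6833 | turn [0. 0. 0.] shift [-0.01  0.03  0.24]
```

Call:
drive_tool --series '[0,0,0,0,0.02,0.12,-1,0,0,0,0,0.02,0.2,-1,0,0,0,0,0.02,0.24,-1,0,0,0,0,0.02,0.24,-1,0,0,0,0,0.02,0.24,0,0,0,0,0,0.02,0.24,0,0,0,0,0,0.02,0.24,0,0,0,0,0,0.02,0.24,0,0,0,0,0,0.02,-0.6,0,0,0,0,0,0.02,-1.6,0]'

```text
time: 31.52
ee_pos: [0.5931, 0.1814, 0.1447]
eef_rot: [0.707, 0.707, -0.003, -0.001]
ft_force: [1.2, 1.6, 0.1]
width: 0.0419
grip_force: 0.0
```

Call:
drive_tool --series '[0,0,0,-0.8,0,-0.8,0,0,0,0,-1.7,0,-1.3,0.5,0,0,0,-2.5,0,-1.6,0.5,0,0,0,-3.3,0,-1.6,0.5,0,0,0,-3.3,0,-1.6,0.5,0,0,0,-3.3,0,-1.6,0.5]'

```text
time: 32.02
ee_pos: [0.5952, 0.0476, 0.2112]
eef_rot: [0.708, 0.706, 0.0, 0.0]
ft_force: [-0.2, 1.1, 0.1]
width: 0.0636
grip_force: 0.0
```

Run:
```python
from h import *
c,b=snap("wrist","w13");brass(c,b,.047)
# discs under tops: colour hulls
hs=cv2.cvtColor(b,cv2.COLOR_BGR2HSV)
for nm,P,z,lo,hi in(("bak",(.59,.088),.03,(0,70,20),(28,255,255)),("ptfe",(.5955,.1815),.028,(0,0,195),(180,60,255))):
    u,v=proj(c,[*P,z])[0].astype(int);m=cv2.inRange(hs,lo,hi);M=np.zeros_like(m);cv2.circle(M,(u,v),38,255,-1);m&=M
    k=np.argwhere(m)[:,::-1];Q=w(c,cv2.convexHull(k.astype(np.int32))[:,0],z)[:,:2].astype(np.float32);e=cv2.fitEllipse(Q);print(nm,len(k),np.round(e[0],4),np.round(e[1],4))
move((.572,.338,.25),np.radians(80))
```

```text
brass [275. 145.] [0.5901 0.0889] [0.0454 0.0464]
brass [280.  30.] [0.5946 0.1805] [0.0413 0.0434]
dark [388.  13.] [385   0   9  34 181] [[0.6779 0.1903 0.061 ]]
dark [402.  20.] [400   0  10  46  97] [[0.6887 0.1853 0.061 ]]
dark [281.  26.] [272  15  18  23 329] [[0.5947 0.1818 0.061 ]]
dark [276. 146.] [268 138  16  17 223] [[0.5898 0.0887 0.061 ]]
dark [474. 161.] [468 143  13  37 305] [[0.7596 0.0759 0.061 ]]
bak 2789 [0.5904 0.0877] [0.0576 0.0577]
ptfe 364 [0.5981 0.1797] [0.0452 0.0605]
pos [0.5951 0.0498 0.2107] yaw 1.57 t 32.0667 | turn [-0.   -0.01  1.99] shift [ 7.21 -0.58 -0.98]
```

View pics/w13.png

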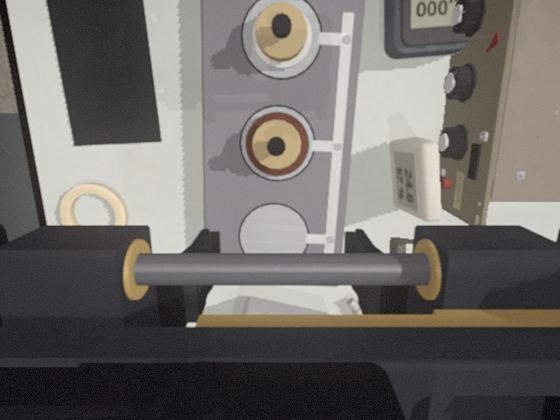

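Run:
```python
from h import *
ct,bt=load("t2");cs,bs=snap("side","s3")
def red(b,x0,x1,y0,y1):
    hs=cv2.cvtColor(b,cv2.COLOR_BGR2HSV);m=cv2.inRange(hs,(0,150,60),(8,255,255))|cv2.inRange(hs,(172,150,60),(180,255,255))
    M=np.zeros_like(m);M[y0:y1,x0:x1]=m[y0:y1,x0:x1]
    M=cv2.morphologyEx(M,cv2.MORPH_OPEN,np.ones((4,4)));n,l,st,ce=cv2.connectedComponentsWithStats(M)
    i=1+st[1:,4].argmax();print(st[i],ce[i]);return ce[i]
a=red(bt,120,170,140,175);b=red(bs,310,350,105,160)
d1,d2=ray(ct,a)[0],ray(cs,b)[0]
t=np.linalg.lstsq(np.c_[d1,-d2],cs["xyz"]-ct["xyz"],rcond=None)[0]
print(ct["xyz"]+d1*t[0],cs["xyz"]+d2*t[1])
# white body edges in side at row 150
hs=cv2.cvtColor(bs,cv2.COLOR_BGR2HSV);print([tuple(hs[150,x]) for x in range(312,356,3)])
move((.571,.338,.23),np.radians(84))
```

```text
[140 148   7   7  39] [143.02564103 151.02564103]
[334 127   6   6  30] [336.5 129.5]
[0.71703444 0.37491658 0.14232184] [0.72205742 0.37519801 0.14348542]
[(np.uint8(110), np.uint8(19), np.uint8(40)), (np.uint8(120), np.uint8(33), np.uint8(46)), (np.uint8(18), np.uint8(59), np.uint8(65)), (np.uint8(30), np.uint8(14), np.uint8(111)), (np.uint8(13), np.uint8(23), np.uint8(101)), (np.uint8(140), np.uint8(40), np.uint8(19)), (np.uint8(23), np.uint8(28), np.uint8(83)), (np.uint8(22), np.uint8(30), np.uint8(161)), (np.uint8(18), np.uint8(27), np.uint8(161)), (np.uint8(23), np.uint8(28), np.uint8(182)), (np.uint8(16), np.uint8(32), np.uint8(189)), (np.uint8(17), np.uint8(49), np.uint8(93)), (np.uint8(20), np.uint8(51), np.uint8(130)), (np.uint8(19), np.uint8(49), np.uint8(157)), (np.uint8(15), np.uint8(45), np.uint8(158))]
pos [0.5951 0.051  0.2104] yaw 1.572 t 32.1167 | turn [-0.01 -0.01  1.21] shift [ 7.18 -0.59 -0.48]
```

Call:
drive_tool --series '[0,0,0,0.8,-0.1,-0.1,0.5,0,0,0,1.7,-0.2,-0.2,0.5,0,0,0,2.6,-0.3,-0.3,0.5,0,0,0,3.5,-0.4,-0.4,0.5,0,0,0,4.4,-0.5,-0.48,0.5,0,0,0,5.3,-0.6,-0.48,0.5,0,0,-0.5,6.2,-0.6,-0.48,0.5,0,0,-1,7.18,-0.6,-0.48,0.5,0,0,-1,7.18,-0.6,0,0.5,0,0,-1,7.18,-0.6,0.5,0.5]'

```text
time: 32.95
ee_pos: [0.5693, 0.3429, 0.19]
eef_rot: [0.673, 0.74, 0.001, -0.001]
ft_force: [0.3, -1.1, -0.9]
width: 0.0652
grip_force: 0.0
```

Call:
drive_tool --series '[0,0,0,0,0,0.3,0.5,0,0,0,0,0,0.3,0.5,0,0,0,0,0,0.3,0.5]'

```text
time: 33.2
ee_pos: [0.5705, 0.3374, 0.1784]
eef_rot: [0.675, 0.738, -0.001, -0.0]
ft_force: [1.3, 0.2, 0.2]
width: 0.0655
grip_force: 0.0
```

Run:
```python
from h import *
print(telemetry.read_state()["joint_positions"].round(2))
move((.571,.338,.097),np.radians(95))
```

```text
[-0.94  0.48  0.47  1.46 -0.22  1.26 -0.36]
pos [0.5705 0.3374 0.1784] yaw 1.659 t 33.2 | turn [-0.01  0.01  0.01] shift [0.02 0.02 2.03]
```

Call:
drive_tool --series '[0,0,0,0.02,0.02,0.7,0.5,0,0,0,0.02,0.02,1.4,0.3,0,0,0,0.02,0.02,2.02,0,0,0,0,0.02,0.02,2.02,-1,0,0,0,0.02,0.02,2.02,-1,0,0,0,0.02,0.02,2.02,-1,0,0,0,0.02,0.02,2.02,-1,0,0,0,0.02,0.02,2.02,-1,0,0,0,0.02,0.02,2.02,-1,0,0,0,0.02,0.02,2.02,-1]' --grip_force 60

```text
time: 34.03
ee_pos: [0.5716, 0.3384, 0.0991]
eef_rot: [0.675, 0.738, 0.0, -0.0]
ft_force: [-0.9, -2.0, 7.1]
width: 0.0148
grip_force: 60.0
```

Call:
drive_tool --series '[0,0,1.2,0,0,0,-1,0,0,2.4,0,0,0,-1,0,0,3.6,0,0,0,-1,0,0,4.8,0,0,0,-1,0,0,6,0,0,0,-1,0,0,7.2,0,0,0,-1,0,0,8.4,0,0,0,-1,0,0,9.6,0,0,0,-1,0,0,10.8,0,0,0,-1,0,0,12,0,0,0,-1]'

```text
time: 34.87
ee_pos: [0.5725, 0.3379, 0.0991]
eef_rot: [0.954, 0.298, 0.001, -0.0]
ft_force: [1.2, -1.3, 3.7]
width: 0.0147
grip_force: 60.0
```

Run:
```python
from h import *
s=telemetry.read_state();print(s["ft_force"],s["torque"],s["width"],s["grip_force"])
move((.571,.338,.097),np.radians(9))
```

```text
[ 1.21244751 -1.31537203  3.65630408] [-0.53130735  0.14636388 -0.12612558] 0.014657126597771856 59.994062008336186
pos [0.5725 0.3379 0.0991] yaw 0.606 t 34.8667 | turn [ 0.   -0.02  5.14] shift [-0.03 -0.02  0.05]
```

Finish turn to ~10°, open, wait, rise.

Call:
drive_tool --series '[0,0,1.2,0,0,0,-1,0,0,2.4,0,0,0,-1,0,0,3.6,0,0,0,-1,0,0,4.8,0,0,0,-1,0,0,4.8,0,0,0,0.4,0,0,4.8,0,0,0,0.4,0,0,4.8,0,0,0,0.4,0,0,4.8,0,0,0,0.4,0,0,4.8,0,0,0,0.4,0,0,4.8,0,0,0,0.4]'

```text
time: 35.7
ee_pos: [0.5717, 0.3381, 0.0979]
eef_rot: [0.995, 0.096, -0.0, -0.0]
ft_force: [-0.4, 1.1, -0.4]
width: 0.0471
grip_force: 0.0
```

Call:
drive_tool --series '[0,0,0,0,0,0,0.4,0,0,0,0,0,0,0.4,0,0,0,0,0,-1,0.4,0,0,0,0,0,-2,0.4,0,0,0,0,0,-3,0.4,0,0,0,0,0,-4,0.4,0,0,0,0,0,-4,0.4,0,0,0,0,0,-4,0.4]'

```text
time: 36.37
ee_pos: [0.5729, 0.3382, 0.2606]
eef_rot: [0.995, 0.096, 0.002, -0.001]
ft_force: [-0.6, -0.5, -0.5]
width: 0.061
grip_force: 0.0
```

Run:
```python
from h import *
c,b=snap("wrist","w14")
# white line on the bar: bright pixels within 34 mm of axis at z=.101, on dark surroundings; dark mask orientation
C=np.array([.571,.338])
uu,vv=np.meshgrid(np.arange(560),np.arange(250));Q=w(c,np.c_[uu.ravel(),vv.ravel()],.101)[:,:2]-C
r_=np.linalg.norm(Q,axis=1);hs=cv2.cvtColor(b,cv2.COLOR_BGR2HSV)[:250].reshape(-1,3)
s=(r_<.034)&(hs[:,2]<70)
X=Q[s]-Q[s].mean(0);u=np.linalg.svd(X,full_matrices=False)[2][0];print("dark axis",np.degrees(np.arctan2(u[1],u[0])),s.sum(),Q[s].mean(0))
for a in range(-172,188,15):
    A=np.radians(a);L=proj(c,np.r_[C+.027*np.array([np.cos(A),np.sin(A)]),.101])[0].round().astype(int)
    print(a,L,b[L[1],L[0]] if L[1]<250 else None,end=";")
print();move((.59,-.10,.26),np.radians(76))
```

```text
dark axis -171.443573286712 1402 [ 0.00252256 -0.00020993]
-172 [281 222] [54 54 53];-157 [288 221] [60 60 59];-142 [295 219] [121 124 121];-127 [302 215] [147 148 147];-112 [307 209] [149 151 149];-97 [310 202] [177 178 180];-82 [312 195] [201 204 206];-67 [311 187] [202 205 207];-52 [309 180] [205 207 210];-37 [305 174] [205 207 209];-22 [299 168] [206 208 210];-7 [292 165] [92 93 94];8 [284 164] [203 212 218];23 [276 164] [174 177 181];38 [268 167] [196 199 202];53 [262 171] [200 201 204];68 [257 177] [197 199 202];83 [254 184] [197 200 203];98 [252 192] [180 183 184];113 [253 199] [147 147 146];128 [256 206] [143 146 142];143 [260 212] [142 143 142];158 [266 217] [142 142 140];173 [273 220] [102 105 104];
pos [0.572  0.3382 0.2585] yaw 0.193 t 36.4167 | turn [ -0.    -0.02 -12.99] shift [-1.65 10.84 -0.05]
```

Call:
drive_tool --series '[0,0,-1.3,-0.15,0.9,0,0.4,0,0,-2.6,-0.3,1.8,0,0.4,0,0,-3.9,-0.45,2.8,0,0.4,0,0,-5.2,-0.6,3.8,0,0.2,0,0,-6.5,-0.75,4.8,0,0.15,0,0,-7.8,-0.9,5.8,0,0.15,0,0,-9.1,-1.1,6.8,0,0.15,0,0,-10.4,-1.3,7.8,0,0.15,0,0,-11.7,-1.45,8.8,0,0.15,0,0,-13,-1.6,9.7,0,0.15]'

```text
time: 37.25
ee_pos: [0.5821, -0.0572, 0.2565]
eef_rot: [0.786, 0.618, -0.001, -0.001]
ft_force: [0.9, 0.7, -0.4]
width: 0.0501
grip_force: 0.0
```

Call:
drive_tool --series '[0,0,0,0,0,0,0.15,0,0,0,0,0,0,0.15]'

```text
time: 37.42
ee_pos: [0.5822, -0.0577, 0.2567]
eef_rot: [0.789, 0.614, -0.001, -0.0]
ft_force: [0.2, 1.7, 0.1]
width: 0.0499
grip_force: 0.0
```

Run:
```python
from h import *
c,b=snap("wrist","w15")
u,v=proj(c,[.589,-.154,.106])[0].astype(int);print(u,v)
m=cv2.inRange(cv2.cvtColor(b,cv2.COLOR_BGR2HSV),(0,0,0),(180,255,80));M=np.zeros_like(m);cv2.circle(M,(u,v),25,255,-1);m&=M;m[252:]=0
k=np.argwhere(m)[:,::-1];print(len(k),k.min(0),k.max(0),w(c,k.mean(0),.106))
move((.589,-.1545,.108),np.radians(76))
```

```text
314 287Traceback (most recent call last):
  File "<stdin>", line 5, in <module>
    return umr_minimum(a, axis, None, out, keepdims, initial, where)
ValueError: zero-size array to reduction operation minimum which has no identity
```

Call:
drive_tool --series '[0,0,0,-0.8,0.3,0,0.15,0,0,0,-1.6,0.6,0,0.15,0,0,0,-2.31,0.75,0.5,0.15,0,0,0,-2.31,0.75,1.2,0.15,0,0,0,-2.31,0.75,1.8,0.15,0,0,0,-2.31,0.75,2.5,0.15,0,0,0,-2.31,0.75,3,0.15,0,0,0,-2.31,0.75,3.5,0.15,0,0,0,-2.31,0.75,3.7,0.15,0,0,0,-2.31,0.75,3.7,0.15]'

```text
time: 38.3
ee_pos: [0.589, -0.1497, 0.1074]
eef_rot: [0.787, 0.616, -0.001, -0.002]
ft_force: [0.3, 0.3, 0.6]
width: 0.0503
grip_force: 0.0
```

Call:
drive_tool --series '[0,0,0,0,0,0,-1,0,0,0,0,0,0,-1,0,0,0,0,0,0,-1,0,0,0,0,0,0,-1,0,0,0,0,0,0,-1,0,0,0,0,0,0,-1]' --grip_force 20

```text
time: 38.8
ee_pos: [0.5895, -0.1519, 0.1106]
eef_rot: [0.788, 0.616, -0.0, -0.001]
ft_force: [-5.7, 1.2, 6.4]
width: 0.0237
grip_force: 20.0
```

Call:
drive_tool --series '[0,0,0,-0.17,0,0.01,-1,0,0,0,-0.34,0,0.035,-1,0,0,0,-0.5,0,0.08,-1,0,0,0,-0.6,0,0.11,-1,0,0,0,-0.68,0,0.14,-1,0,0,0,-0.76,0,0.15,-1,0,0,0,-0.82,0,0.15,-1,0,0,0,-0.82,0,0.15,-1]'

```text
time: 39.47
ee_pos: [0.5828, -0.1789, 0.1043]
eef_rot: [0.787, 0.617, 0.002, -0.003]
ft_force: [-2.9, 14.4, 9.2]
width: 0.0232
grip_force: 20.0
```

Call:
drive_tool --series '[0,0,0,0,0,0,-1,0,0,0,0,0,0,-1]'

```text
time: 39.63
ee_pos: [0.5828, -0.1789, 0.1044]
eef_rot: [0.787, 0.617, 0.002, -0.003]
ft_force: [-3.9, 15.0, 8.4]
width: 0.0237
grip_force: 20.0
```

At the stop (14 N, no further travel). Hold.

Call:
drive_tool --series '[0,0,0,0,0,0,-1,0,0,0,0,0,0,-1,0,0,0,0,0,0,-1,0,0,0,0,0,0,-1,0,0,0,0,0,0,-1,0,0,0,0,0,0,-1,0,0,0,0,0,0,-1,0,0,0,0,0,0,-1,0,0,0,0,0,0,-1,0,0,0,0,0,0,-1]'

```text
time: 40.47
ee_pos: [0.5829, -0.1788, 0.1044]
eef_rot: [0.787, 0.617, 0.002, -0.003]
ft_force: [-4.0, 15.4, 8.3]
width: 0.0236
grip_force: 20.0
```

Call:
drive_tool --series '[0,0,0,0,0,0,-1,0,0,0,0,0,0,-1,0,0,0,0,0,0,-1,0,0,0,0,0,0,-1,0,0,0,0,0,0,-1,0,0,0,0,0,0,-1,0,0,0,0,0,0,-1,0,0,0,0,0,0,-1,0,0,0,0,0,0,-1,0,0,0,0,0,0,-1]'

```text
time: 41.3
ee_pos: [0.5828, -0.1789, 0.1043]
eef_rot: [0.787, 0.617, 0.002, -0.003]
ft_force: [-4.0, 14.7, 8.2]
width: 0.0233
grip_force: 20.0
```

Call:
drive_tool --series '[0,0,0,0,0,0,-1,0,0,0,0,0,0,-1,0,0,0,0,0,0,-1,0,0,0,0,0,0,-1,0,0,0,0,0,0,-1,0,0,0,0,0,0,-1,0,0,0,0,0,0,-1,0,0,0,0,0,0,-1]'

```text
time: 41.97
ee_pos: [0.5828, -0.1789, 0.1044]
eef_rot: [0.787, 0.617, 0.002, -0.003]
ft_force: [-2.7, 15.0, 7.7]
width: 0.0235
grip_force: 20.0
```

Call:
drive_tool --series '[0,0,0,0,0,0,0.3,0,0,0,0,0,0,0.3,0,0,0,0,0,0,0.3,0,0,0,0,0,0,0.3,0,0,0,0,0,0,0.3,0,0,0,0,0,0,0.3,0,0,0,0,0,-1,0.3,0,0,0,0,0,-2,0.3,0,0,0,0,0,-3,0.3,0,0,0,0,0,-4,0.3]'

```text
time: 42.8
ee_pos: [0.5815, -0.1841, 0.2658]
eef_rot: [0.788, 0.616, -0.0, 0.0]
ft_force: [1.5, 0.8, -0.6]
width: 0.0563
grip_force: 0.0
```

Call:
drive_tool --series '[0,0,0,-0.8,-0.9,0,0.3,0,0,0,-0.8,-1.8,0,0.3,0,0,0,-0.8,-2.7,0,0.3,0,0,0,-0.8,-3.5,0,0.3,0,0,0,-0.8,-3.5,0,0.3,0,0,0,-0.8,-3.5,0,0.3]'

```text
time: 43.3
ee_pos: [0.4377, -0.1807, 0.2648]
eef_rot: [0.788, 0.616, 0.003, -0.0]
ft_force: [0.6, 1.0, -0.6]
width: 0.0565
grip_force: 0.0
```

Run:
```python
from h import *
s=telemetry.read_state();print(s["ee_pos"],s["ft_force"],s["time"])
c,b=snap("top","t3")
hs=cv2.cvtColor(b,cv2.COLOR_BGR2HSV)
m=cv2.inRange(hs,(8,90,110),(25,255,255));n,l,st,ce=cv2.connectedComponentsWithStats(m)
for i in range(1,n):
    if 40<st[i,4]<400:print(ce[i].round(1),st[i,4],w(c,ce[i],.046).round(4))
def knob(b):
    u,v=proj(c,[.589,-.154,.11])[0].astype(int);k=np.argwhere(cv2.inRange(cv2.cvtColor(b,cv2.COLOR_BGR2HSV),(0,0,0),(180,255,80))[v-14:v+14,u-14:u+14]);return k.mean(0).round(1),len(k),proj(c,[.589,-.154,.106])[0]
print("knob now",knob(b),"before",knob(load("t2")[1]))
bt=cv2.absdiff(b,load("t2")[1]).max(2);print("bottle/hygro change",(bt[140:170,125:165]>40).sum(),(bt[145:175,245:285]>40).sum())
```

```text
[ 0.43771131 -0.18073019  0.26475331] [ 0.56566288  0.96971036 -0.623589  ] 43.3
[222.3 203.4] 145 [[0.5945 0.179  0.046 ]]
[254.8 205.5] 170 [[0.5911 0.0874 0.046 ]]
[280.1 274.6] 155 [[0.3986 0.0116 0.046 ]]
[530.2 266.9] 52 [[ 0.4352 -0.6983  0.046 ]]
knob now (array([15.4, 12.7]), 96, array([343.77292982, 206.56248906])) before (array([15.4, 12.7]), 99, array([343.77292982, 206.56248906]))
bottle/hygro change 0 458
```

Run:
```python
from h import *
b=load("t3")[1];o=cv2.imread("pics/top0.png")
for nm,(y0,y1,x0,x1) in dict(hyg=(145,175,245,285),bottle=(140,170,125,165),iso=(185,235,145,190)).items():
    print(nm,(cv2.absdiff(b,o).max(2)[y0:y1,x0:x1]>40).sum())
r.close_job()
```

```text
hyg 0
bottle 2
iso 0
the job is handed in; nothing more can be done
```

The job is done and handed in. The bench was made safe, then the PTFE and bakelite discs (the only two present) were centred on their electrodes, each with a brass top upright in the middle. The isolator was turned fully on, and the lever was held about 2.5 s on the bolt side and sprang back. The last pictures show both tops in place, the isolator on, the lever upright, and the wash bottle and hygrometer unmoved.

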